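# Clamp the sample trays on the mixer with the spindle collar

### The arm

A 6-joint arm with a two-finger parallel gripper is mounted at the origin on the work surface. World frame = base frame: x ahead of the robot, y to its left, z up, the work surface at z = 0. Lengths are in m, angles in rad, forces in N, time in s.
With the tool pointing down it reaches from about 0.275 to 0.725 m from the base axis. Payload 15.9 kg.
Tool frame: the origin (TCP) lies at the very end of the fingers, on their centre line; the grasp point (between the pads) lies 19 mm behind it (manip.hold_point_z is the distance from the TCP to the grasp point, in m); x points along the fingers, y is the direction in which the jaws open and shut, and the axes are right-handed (so a half turn about x gives the same grasp; the last joint's range is limited). The gripper opens to 85 mm and grips with 20 to 120 N. Pads are 22 mm wide; open, the fingers measure 114 mm over their backs; the gripper's body (76 mm by 85 mm) begins 54 mm behind the grasp point. The pads swing forward as they close: fully open they stand 13 mm farther back than shut.
Start: joints at [1.163, 0.213, -0.034, 1.323, 0, 1.571], TCP at [0.198, 0.459, 0.231] pointing down, gripper open.
Joint ranges: [-2.98, 2.98], [-0.74, 1.72], [-1.14, 1.35], [-2.1, 2.04], [-1.57, 1.44], [-3.14, 3.14]. Speed limits (rad/s): [1.89, 1.89, 2.39, 2.57, 3.14, 3.14].

### API

Orientations are given as a unit quaternion [w, x, y, z].
In Python, from plant import readout, viewer, sign_off, recognise, place_of, manip gives the robot as it stands.
- The arm moves only by the shell command python3 -m jog 'ROWS' [FORCE]. ROWS is JSON, a list of rows, each an object of numbers: "x", "y", "z": the shift along the tool's x, y, z in mm; "wx", "wy", "wz": the turn, a rotation vector about the tool's x, y, z in degrees; "claw": the opening, from 0 (shut) to 1 (fully open). In form: [{"x": .., "y": .., "z": .., "wx": .., "wy": .., "wz": .., "claw": ..}, ...]. A call has 1 to 20 rows; each row shifts and turns the pose as measured when the row begins, along the tool's axes as they then stand; what a row does not reach is not made up. A row lasts 1/10 s, in which the tool goes at most 50 mm and 8.59 degrees, less where a joint would pass 70% of its speed; a pose out of reach is approached as far as the arm can. A call is refused whole if a number of a shift passes 50 or a number of a turn 8.59, either way. A call with a gripper value outside its range is refused whole. The fingers move at their own pace and stop on an object; FORCE is the grip in N (left out, the last holds). Time passes only in rows, so rows that do not move let the fingers close. It gives the time, the measured TCP pose, the force and the opening at its end, in the units of the state.
- readout.sense(): the state, without advancing time (a new reading comes with each control period).
- viewer.read_camera(name): name is "side" or "top" or "wrist"; returns a dict with "image" (384x512x3 uint8, red, green, blue), "fov_y" (degrees; the focal length in pixels is half the picture's height over the tangent of half this angle, whatever the lens; pixels are square), "cx", "cy" (the principal point, pixels), "eye" and "rotation" of the camera in the world. Camera axes: x right, y down, z forward; pixel columns grow to the right and rows downward; lengths in m; the calibration is good to about 2 mm. A picture is of the moment at which its call begins. There is no depth.
- sign_off(): hands the job in, once; it reports no verdict.
Trained networks look in a picture, given as the dict that the camera call returned (one of the last four; its "shot" number tells which), for a name from the list of things; names that differ only in an ending like _2 or _b are one class to them, and where a whole thing is asked for, a point or a joint stands for the part that bears it (a point fixed in the world has none). Each returns a list of dicts, best first, with "score" (0 to 1); they miss things now and then, are a little off and sometimes report something else, mostly with a low value. They report only what shows in the picture. A call takes as long as a camera call. They do not tell look-alikes from the thing itself.
- recognise(name, picture): "position" ([column, row] in pixels, amid what is visible of it).
- place_of(name, picture): "position" ([column, row] in pixels: a listed point, or the origin of a listed thing).
The state is a dict: "clock": time; "q": joint angles; "qvel": joint speeds; "joint_efforts": joint torques, N m; "tcp_pos": TCP position; "tool_rot": TCP orientation; "ft_force": force on the tool from outside, world axes, zero at the start; "moment": the same for the moment, N m; "grip_width": opening from 0.0 (shut) to 1.0 (fully open).
Only numpy, scipy, OpenCV 4.12 (cv2) and the standard library are available. Lean on these libraries where they do the work, as an engineer would, in place of code of your own. Each camera call takes 0.05 s, during which the arm holds its last target.

### The job

Load the loose well tray onto the mixer: lay it over the spindle on the tray already there, flush and square with it, and let go. Then set the knurled collar on the spindle, turn it until its hidden keyway drops over the pin, and push it down fully home against the springs. Finish while still holding the collar pushed home with the gripper, do not let go, and leave the tube rack, bottle and tip box where they stand.

Things in the scene. Friction and masses are not known exactly. Their poses are not given: they have to be found in the camera images.
- tray_center (a point): Centre (half-way up) of the loose white well tray lying flat on the table: a plate 112 mm long (its x axis) by 64 mm wide (its y axis) by 18 mm thick, 0.14 kg, with a square 40 x 40 mm window right through its middle. The same either way round; grasp it across its 64 mm width. z is up.
- lower_tray_top (a point): Middle of the top face of the mixer's own tray, same outline and axes as the loose one, on a sprung platform; 76 mm above the table. The loose tray belongs flat on this face, long side along long side (x along x, either way round). The housing below is 170 mm (x) by 120 mm (y), its top 40 mm above the table, so fingers have free room beside both trays.
- spindle_top (a point): Tip of the mixer's fixed vertical steel spindle, on its axis, 112 mm above the table, over the middle of the lower tray: 16 mm diameter, the last 5 mm tapering to 9 mm. The loose tray's window passes over spindle and pin; the spindle enters the collar's bore.
- pin (a point): Point on the spindle's axis level with the top of its cross pin, 98 mm above the table, 4 mm above the top of the loaded upper tray. The fixed steel pin, 5 mm thick and 30 mm long, sticks out level from both sides of the spindle. Which way it points varies and is not given by these axes.
- collar_center (a point): Centre (half-way up) of the knurled aluminium collar standing upright on the table: a round cap 58 mm in diameter, 46 mm high, 0.15 kg, closed on top, the same all round; z up. It is at 121 mm above the table when the underside rests on the pin, at 110 mm when fully home.
- collar_bottom (a point): Middle of the collar's underside. In it are a blind 18.6 mm bore, 26 mm deep, for the spindle, and two crossed keyways for the pin, 8 mm wide, 11 mm deep, hidden inside an unbroken rim; their direction is not given by these axes. They match the pin every quarter turn, within 0.1 rad: the collar drops 4 mm onto the tray, then is pushed 7 mm more until the pin stops it. It does not latch.
- platform (a joint): How far the sprung platform with the trays is pushed down, in m: 0 at rest, 0.007 with the upper tray on it and the collar fully home. The springs carry trays and collar without sinking; pushing home takes about 2 N at first and 10 N at the end, and they lift the collar again when it is let go.
- tube_rack: White rack of stoppered tubes, 75 x 190 x 95 mm, not to be disturbed. Origin under its centre.
- reagent_bottle: Amber bottle, 60 mm diameter, 120 mm high, not to be disturbed. Origin under its centre.
- tip_box: Low green tip box, 85 x 120 x 45 mm, not to be disturbed. Origin under its centre.
Not all that is in view belongs to the job. There is more than one size of the part that bears tray_center; the job needs the largest.

How it is judged:
By the outcome, as a careful person would: the job done as asked, in the order asked, and still so for the second after the job is handed in, while the arm keeps its last pose, push and grip.
It also fails if it takes over 64 s, if anything falls off the work surface, if the arm or the gripper's body presses on something with over 40 N, if the wrist force passes 120 N, or if a joint passes its speed limit or range.

## Working session

There is one attempt and no reset: what is moved stays moved. The work goes in short steps, Python scripts to look and compute and a shell command to move; the robot and the scene stay as the last step left them, time stands still between calls to the robot, and variables do not carry over. Pictures are saved under pics/ and viewed, and the job is handed in when it is done.

```bash
ls; mkdir -p pics; cat > h.py <<'E'
import numpy as np, cv2
from plant import readout, viewer, sign_off, recognise, place_of, manip
def K(p):
    f=p["image"].shape[0]/2/np.tan(np.radians(p["fov_y"])/2); return f,p["cx"],p["cy"]
def ray(p,uv):
    f,cx,cy=K(p); d=np.array([(uv[0]-cx)/f,(uv[1]-cy)/f,1.]); return np.array(p["eye"]),np.array(p["rotation"])@d
def atz(p,uv,z):
    e,d=ray(p,uv); return e+d*(z-e[2])/d[2]
def proj(p,X):
    f,cx,cy=K(p); c=np.array(p["rotation"]).T@(np.array(X)-np.array(p["eye"])); return np.array([cx+f*c[0]/c[2],cy+f*c[1]/c[2]])
def save(p,n): cv2.imwrite("pics/%s.png"%n,cv2.cvtColor(p["image"],cv2.COLOR_RGB2BGR))
E
python3 - <<'E'
from h import *
print(readout.sense(), manip.hold_point_z)
Z=dict(tray_center=.009,lower_tray_top=.076,spindle_top=.112,pin=.098,collar_center=.023,collar_bottom=0,tube_rack=0,reagent_bottle=0,tip_box=0)
for c in ["top","side"]:
    p=viewer.read_camera(c); save(p,c+"0"); print(c,p["eye"],p["rotation"],p["fov_y"],p["cx"],p["cy"])
    for n,z in Z.items():
        for r in place_of(n,p)[:4]:
            print(n,round(r["score"],2),np.round(r["position"],1),np.round(atz(p,r["position"],z),4))
E
```

```text
pics
{'clock': 0.0, 'q': array([ 1.16300769e+00,  2.13343394e-01, -3.50509512e-02,  1.32350493e+00,
        1.28117314e-05,  1.57080504e+00]), 'qvel': array([ 9.32069900e-04,  5.36376597e-04,  3.19601034e-05, -1.83357001e-04,
       -1.85859940e-03,  8.74287873e-04]), 'joint_efforts': array([-1.51387954e-03, -6.86161065e+01,  4.87116623e+01,  1.76744163e-02,
       -1.31516658e-04,  5.00196364e-06]), 'tcp_pos': array([0.19815173, 0.45868984, 0.23082577]), 'tool_rot': array([ 0.69237527,  0.14280021,  0.69254206, -0.14356212]), 'ft_force': array([-0.53896142, -0.17351228, -0.04064745]), 'moment': array([-0.02788393,  0.02342365,  0.06031725]), 'grip_width': 1.0009475609546354} 0.0187
top [ 0.31620675 -0.05607044  1.42145213] [-0.06918532  0.70496305 -0.70302157  0.06325473] 46.87174264799592 249.8962379174697 189.75480091753843Traceback (most recent call last):
  File "<stdin>", line 8, in <module>
  File "h.py", line 8, in atz
    e,d=ray(p,uv); return e+d*(z-e[2])/d[2]
        ~~~^^^^^^
  File "h.py", line 6, in ray
    f,cx,cy=K(p); d=np.array([(uv[0]-cx)/f,(uv[1]-cy)/f,1.]); return np.array(p["eye"]),np.array(p["rotation"])@d
                                                                                        ~~~~~~~~~~~~~~~~~~~~~~~^~
ValueError: matmul: Input operand 1 has a mismatch in its core dimension 0, with gufunc signature (n?,k),(k,m?)->(n?,m?) (size 3 is different from 4)
```

Rotation is a quaternion.

```bash
sed -i 's/np.array(p\["rotation"\])/RM(p["rotation"])/g' h.py; cat >> h.py <<'E'
from scipy.spatial.transform import Rotation as R
def RM(q):
    return R.from_quat([q[1],q[2],q[3],q[0]]).as_matrix()
Z=dict(tray_center=.009,lower_tray_top=.076,spindle_top=.112,pin=.098,collar_center=.023,collar_bottom=0,tube_rack=0,reagent_bottle=0,tip_box=0)
E
python3 - <<'E'
from h import *
for c in ["top","side"]:
    p=viewer.read_camera(c); save(p,c+"0"); print(c,p["eye"],p["rotation"],p["fov_y"],p["cx"],p["cy"])
    for n,z in Z.items():
        for r in place_of(n,p)[:4]:
            print(n,round(r["score"],2),np.round(r["position"],1),np.round(atz(p,r["position"],z),4))
E
```

```text
top [ 0.31620675 -0.05607044  1.42145213] [-0.06918532  0.70496305 -0.70302157  0.06325473] 46.87174264799592 249.8962379174697 189.75480091753843
tray_center 0.85 [368.4 234.9] [ 0.439  -0.4208  0.009 ]
tray_center 0.81 [328.4 230.9] [ 0.4514 -0.2942  0.009 ]
tray_center 0.74 [337.  270.3] [ 0.328  -0.3175  0.009 ]
lower_tray_top 0.85 [245.3 201.6] [ 0.5344 -0.0303  0.076 ]
spindle_top 0.69 [246.5 200.5] [ 0.532  -0.0345  0.112 ]
pin 0.69 [244.3 203.3] [ 0.5257 -0.0277  0.098 ]
collar_center 0.54 [145.2 230.3] [0.4504 0.2871 0.023 ]
collar_bottom 0.81 [149.3 229.2] [0.4561 0.2797 0.    ]
tube_rack 0.96 [138.7 162.7] [0.6765 0.325  0.    ]
reagent_bottle 0.84 [330.9 164.7] [ 0.6706 -0.3104  0.    ]
tip_box 0.61 [235.2 138.1] [0.7616 0.0061 0.    ]
tip_box 0.5 [139.7 156.6] [0.6973 0.3227 0.    ]
side [ 0.4895757  -0.78068399  0.61837936] [-0.46176482  0.88574969 -0.04004978  0.02483466] 57.650118931720804 262.84058698407574 194.2016395289404
tray_center 0.87 [223.1 357.2] [ 0.4546 -0.4236  0.009 ]
tray_center 0.86 [159.3 314. ] [ 0.3251 -0.3193  0.009 ]
tray_center 0.73 [226.5 299.5] [ 0.4619 -0.2952  0.009 ]
lower_tray_top 0.9 [249.6 202.8] [ 0.528  -0.0437  0.076 ]
lower_tray_top 0.68 [223.8 164.8] [0.4612 0.1605 0.076 ]
spindle_top 0.73 [253.2 190.3] [ 0.5381 -0.0391  0.112 ]
spindle_top 0.21 [222.8 165.2] [0.4602 0.096  0.112 ]
pin 0.69 [330.9 209.6] [ 0.7236 -0.1185  0.098 ]
pin 0.66 [251.1 193.6] [ 0.5329 -0.0334  0.098 ]
collar_center 0.51 [226.2 159.9] [0.4668 0.2857 0.023 ]
collar_bottom 0.81 [221.9 165.6] [0.4506 0.2874 0.    ]
collar_bottom 0.26 [253.8 200.6] [0.5467 0.0697 0.    ]
tube_rack 0.88 [288.1 156.8] [0.6918 0.3316 0.    ]
tube_rack 0.57 [329.9 210.1] [0.7642 0.0041 0.    ]
reagent_bottle 0.55 [318.9 294.9] [ 0.6634 -0.2936  0.    ]
tip_box 0.65 [330.9 208.6] [0.7689 0.0109 0.    ]
```

View pics/top0.png

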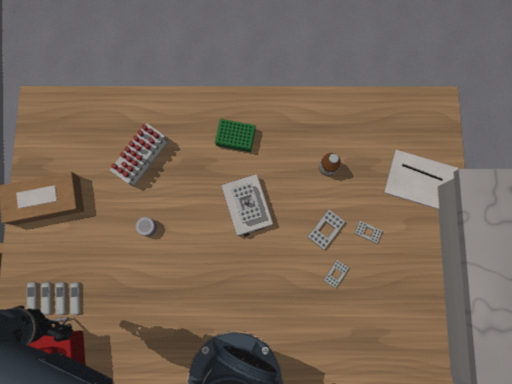

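View pics/side0.png

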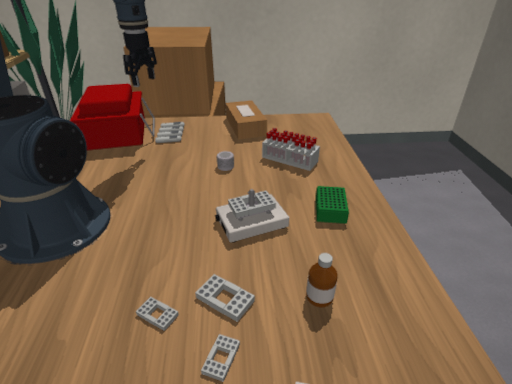

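Three look-alike trays at top-picture pixels (327,230), (368,232) and (337,274). (327,230) is clearly the largest, so it fits the description. I'll confirm it in a crop.

```bash
python3 - <<'E'
from h import *
a=cv2.imread("pics/top0.png"); b=cv2.imread("pics/side0.png")
A=cv2.resize(a[195:295,290:400],None,fx=4,fy=4,interpolation=cv2.INTER_CUBIC)
A2=cv2.resize(a[165:245,210:290],(400,400),interpolation=cv2.INTER_CUBIC)
cv2.imwrite("pics/c1.png",A)
cv2.imwrite("pics/c2.png",A2)
# tray fit in top: white blob
g=a[205:252,305:350].astype(int); m=((g.min(2)>105)).astype(np.uint8)
p=viewer.read_camera("top")
n,l,s,_=cv2.connectedComponentsWithStats(cv2.morphologyEx(m,cv2.MORPH_CLOSE,np.ones((3,3))))
i=1+np.argmax(s[1:,4]); ys,xs=np.where(l==i)
W=np.array([atz(p,(x+305,y+205),.018)[:2] for x,y in zip(xs,ys)])*1000
(c,sz,an)=cv2.minAreaRect(W.astype(np.float32)); print(c,sz,an)
E
```

```text
(457.5631103515625, -285.40899658203125) (64.67250061035156, 112.37062072753906) 51.89229202270508
```

View pics/c1.png

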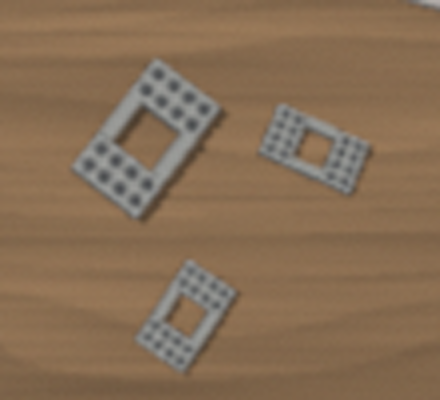

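View pics/c2.png

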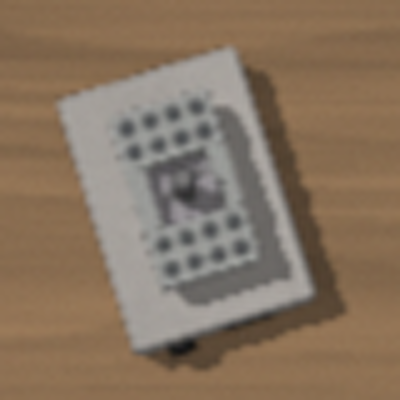

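Confirmed: (327,230) fits at 112.4 x 64.7 mm and the other two are much smaller. Next I'll work out the move to a point above it for a wrist look.

```bash
cat >> h.py <<'E'
def st():
    s=readout.sense(); M=RM(s["tool_rot"]); h=np.degrees(np.arctan2(M[1,1],M[0,1]))
    print("t%.2f"%s["clock"],"tcp",np.round(s["tcp_pos"]*1000,1),"yhead %.2f"%h,"tilt",np.round(M[:2,0],4),"q",np.round(s["q"],3),"F",np.round(s["ft_force"],1),"M",np.round(s["moment"],2),"g %.3f"%s["grip_width"])
    return s,M,h
def to(x,y,z,head=None):
    """after turning to head first, translation in tool axes (mm)"""
    s,M,h=st(); d=0 if head is None else -(head-h)
    # tool x is down: +wx turns clockwise seen from above
    M2=M@R.from_rotvec([np.radians(d),0,0]).as_matrix()
    print("wx deg %.2f"%d,"then xyz mm",np.round(M2.T@(np.array([x,y,z])/1000-s["tcp_pos"])*1000,1), "| no-turn xyz",np.round(M.T@(np.array([x,y,z])/1000-s["tcp_pos"])*1000,1))
E
python3 - <<'E'
from h import *
to(457,-288,230,51.9)
to(457,-288,230,-128.1)
p=viewer.read_camera("wrist"); save(p,"w0")
s,M,h=st()
print(p["fov_y"],p["cx"],p["cy"],M.T@(np.array(p["eye"])-s["tcp_pos"]),M.T@RM(p["rotation"]))
E
```

```text
t1.15 tcp [198.3 459.  231.3] yhead 66.64 tilt [0.     0.0001] q [ 1.163  0.213 -0.034  1.323 -0.     1.571] F [-0.5  0.5  0.5] M [-0.05  0.05  0.03] g 0.999
wx deg 14.74 then xyz mm [   1.3 -428.2  664.5] | no-turn xyz [   1.3 -583.1  533.7]
t1.15 tcp [198.3 459.  231.3] yhead 66.64 tilt [0.     0.0001] q [ 1.163  0.213 -0.034  1.323 -0.     1.571] F [-0.5  0.5  0.5] M [-0.05  0.05  0.03] g 0.999
wx deg 194.74 then xyz mm [   1.3  428.2 -664.5] | no-turn xyz [   1.3 -583.1  533.7]
t1.20 tcp [198.3 459.  231.3] yhead 66.63 tilt [0. 0.] q [ 1.163  0.213 -0.034  1.323 -0.     1.571] F [ 0.6 -0.6 -0.2] M [-0.01  0.05  0.02] g 1.000
71.42954818186917 259.1676780464415 188.39186611553683 [-0.14228078 -0.00078929 -0.08013217] [[-1.21888732e-03 -3.18252164e-01  9.48005313e-01]
 [ 9.99998893e-01  4.21110491e-04  1.42710729e-03]
 [-8.53394968e-04  9.48006003e-01  3.18251299e-01]]
```

View pics/w0.png

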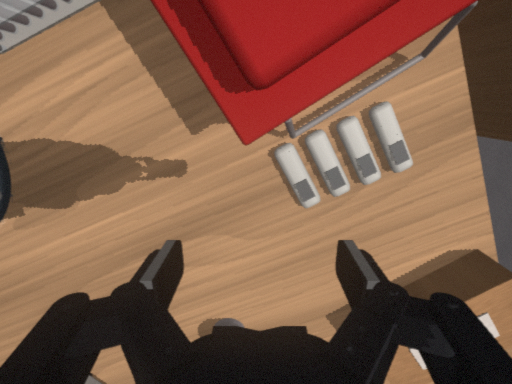

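```bash
python3 -m jog '[{"wx":7.4},{"wx":7.4},{"y":-20,"z":30},{"y":-22,"z":34},{"y":-22,"z":34},{"y":-22,"z":34},{"y":-22,"z":34},{"y":-22,"z":34},{"y":-22,"z":34},{"y":-22,"z":34},{"y":-22,"z":34},{"y":-22,"z":34},{"y":-22,"z":34},{"y":-22,"z":34},{"y":-22,"z":34},{"y":-22,"z":34},{"y":-22,"z":34},{"y":-22,"z":34},{"y":-22,"z":34},{"y":-22,"z":34}]'; python3 -c "
from h import *
to(457,-288,200,51.9)"
```

```text
t1.20 tcp [198.3 459.  231.3] yhead 66.63 tilt [0. 0.] q [ 1.163  0.213 -0.034  1.323 -0.     1.571] F [ 0.6 -0.6 -0.2] M [-0.01  0.05  0.02] g 1.000
wx deg 14.73 then xyz mm [  31.3 -428.2  664.5] | no-turn xyz [  31.3 -583.1  533.8]validation failed for argument at $[0]...
```

All seven keys seem to be required in each row.

```bash
python3 -m jog '[{"x":0,"y":0,"z":0,"wx":7.4,"wy":0,"wz":0,"claw":1},{"x":0,"y":0,"z":0,"wx":7.4,"wy":0,"wz":0,"claw":1},{"x":0,"y":-20,"z":30,"wx":0,"wy":0,"wz":0,"claw":1},{"x":0,"y":-22,"z":34,"wx":0,"wy":0,"wz":0,"claw":1},{"x":0,"y":-22,"z":34,"wx":0,"wy":0,"wz":0,"claw":1},{"x":0,"y":-22,"z":34,"wx":0,"wy":0,"wz":0,"claw":1},{"x":0,"y":-22,"z":34,"wx":0,"wy":0,"wz":0,"claw":1},{"x":0,"y":-22,"z":34,"wx":0,"wy":0,"wz":0,"claw":1},{"x":0,"y":-22,"z":34,"wx":0,"wy":0,"wz":0,"claw":1},{"x":0,"y":-22,"z":34,"wx":0,"wy":0,"wz":0,"claw":1},{"x":0,"y":-22,"z":34,"wx":0,"wy":0,"wz":0,"claw":1},{"x":0,"y":-22,"z":34,"wx":0,"wy":0,"wz":0,"claw":1},{"x":0,"y":-22,"z":34,"wx":0,"wy":0,"wz":0,"claw":1}]'; python3 -c "
from h import *
to(457,-288,200,51.9)"
```

```text
clock: 2.5
tcp_pos: [0.3391, 0.0289, 0.2311]
tool_rot: [0.669, 0.233, 0.667, -0.231]
ft_force: [1.6, 1.5, -0.4]
grip_width: 1.0
t2.50 tcp [339.1  28.9 231.1] yhead 51.67 tilt [0.0043 0.0016] q [ 8.40e-02 -1.20e-01 -3.87e-01  1.30e+00  1.00e-03  7.53e-01] F [ 1.6  1.5 -0.4] M [ 0.06 -0.06  0.03] g 1.000
wx deg -0.23 then xyz mm [  31.1 -176.7  288.2] | no-turn xyz [  31.1 -175.5  288.9]
```

```bash
python3 -m jog '[{"x":3,"y":-22,"z":36,"wx":0,"wy":0,"wz":0,"claw":1},{"x":4,"y":-22,"z":36,"wx":0,"wy":0,"wz":0,"claw":1},{"x":4,"y":-22,"z":36,"wx":0,"wy":0,"wz":0,"claw":1},{"x":4,"y":-22,"z":36,"wx":0,"wy":0,"wz":0,"claw":1},{"x":4,"y":-22,"z":36,"wx":0,"wy":0,"wz":0,"claw":1},{"x":4,"y":-22,"z":36,"wx":0,"wy":0,"wz":0,"claw":1},{"x":4,"y":-22,"z":36,"wx":0,"wy":0,"wz":0,"claw":1},{"x":4,"y":-22,"z":36,"wx":0,"wy":0,"wz":0,"claw":1}]'; python3 - <<'E'
from h import *
to(457,-288,200,51.9)
p=viewer.read_camera("wrist"); save(p,"w1")
for r in place_of("tray_center",p)[:4]: print(r, atz(p,r["position"],.009))
E
```

```text
clock: 3.3
tcp_pos: [0.458, -0.3039, 0.201]
tool_rot: [0.671, 0.235, 0.664, -0.232]
ft_force: [0.5, 1.0, 0.6]
grip_width: 0.998
t3.30 tcp [ 458.  -303.9  201. ] yhead 51.51 tilt [0.0102 0.0008] q [-0.59   0.315  0.023  1.271  0.006  0.082] F [0.5 1.  0.6] M [0.03 0.   0.  ] g 0.998
wx deg -0.39 then xyz mm [  1.   11.9 -10.6] | no-turn xyz [  1.   11.9 -10.7]
{'position': [179.4, 79.9], 'score': 0.68} [ 0.32373214 -0.31323678  0.009     ]
{'position': [187.8, 212.4], 'score': 0.67} [ 0.45168643 -0.42094168  0.009     ]
```

View pics/w1.png

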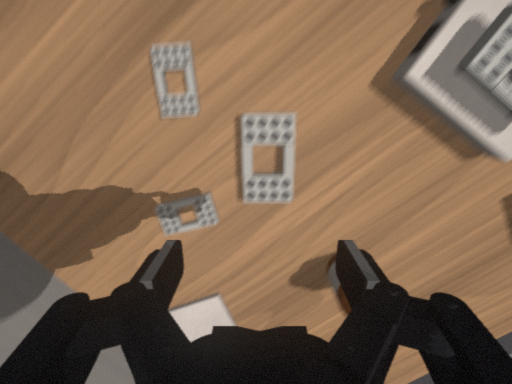

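```bash
cat >> h.py <<'E'
def fit(p,uv,z,thr=105,box=90,sat=30):
    im=p["image"].astype(int); m=((im.min(2)>thr)&(im.max(2)-im.min(2)<sat)).astype(np.uint8)
    m=cv2.morphologyEx(m,cv2.MORPH_CLOSE,np.ones((3,3),np.uint8))
    n,l=cv2.connectedComponents(m)
    y0,x0=int(uv[1]),int(uv[0]); sub=l[max(0,y0-box):y0+box,max(0,x0-box):x0+box]
    cnt=np.bincount(sub.ravel()); cnt[0]=0
    ys,xs=np.where(l==cnt.argmax())
    W=np.array([atz(p,(x,y),z)[:2] for x,y in zip(xs,ys)])*1000
    return cv2.minAreaRect(W.astype(np.float32))
E
python3 - <<'E'
from h import *
p=viewer.read_camera("wrist")
for thr in (90,110,130):
  for z in (.018,.009,0): print(thr,z,fit(p,(268,158),z,thr,50))
i=cv2.imread("pics/w1.png"); cv2.imwrite("pics/c3.png",cv2.resize(i[100:215,220:320],None,fx=5,fy=5,interpolation=cv2.INTER_CUBIC))
E
```

```text
90 0.018 ((458.6708068847656, -286.2684020996094), (64.62311553955078, 111.27888488769531), 52.37014389038086)
90 0.009 ((460.4638366699219, -287.10296630859375), (66.42261505126953, 114.37763214111328), 52.370121002197266)
90 0 ((462.2567138671875, -287.93743896484375), (68.22212982177734, 117.47637939453125), 52.37013626098633)
110 0.018 ((458.8597717285156, -286.2207336425781), (64.31688690185547, 111.0378189086914), 52.37014389038086)
110 0.009 ((460.65802001953125, -287.053955078125), (66.10784912109375, 114.12986755371094), 52.37012481689453)
110 0 ((462.4562072753906, -287.88714599609375), (67.89886474609375, 117.22187042236328), 52.37013626098633)
130 0.018 ((459.1653137207031, -285.9480895996094), (63.511924743652344, 110.8868408203125), 52.37014389038086)
130 0.009 ((460.9720458984375, -286.77374267578125), (65.28048706054688, 113.97467041015625), 52.37012481689453)
130 0 ((462.77874755859375, -287.5992736816406), (67.04907989501953, 117.06246948242188), 52.37013244628906)
```

View pics/c3.png

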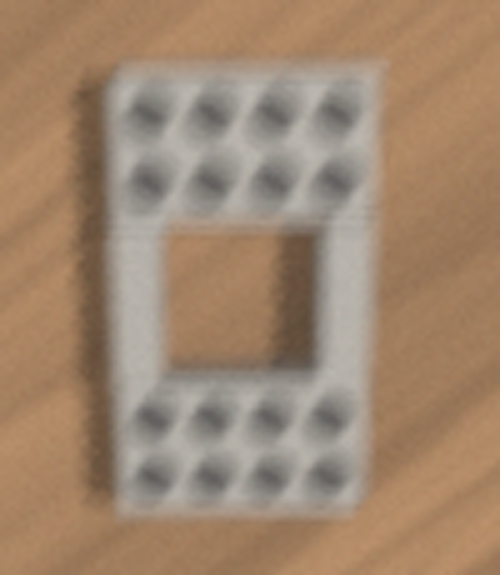

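Tray 1 is centred at (458.8,-286.2), jaw heading about 52.1°. I'll improve the helper with full attitude correction, then descend.

```bash
cat >> h.py <<'E'
def to(x,y,z,head=None):
    s,M,h=st(); H=np.radians(h if head is None else head)
    Y=np.array([np.cos(H),np.sin(H),0]); X=np.array([0,0,-1.]); T=np.stack([X,Y,np.cross(X,Y)],1)
    rv=np.degrees(R.from_matrix(M.T@T).as_rotvec()); d=np.array([x,y,z])/1000-s["tcp_pos"]
    print("turn wx wy wz",np.round(rv,2),"| xyz now",np.round(M.T@d*1000,1),"| xyz after turn",np.round(T.T@d*1000,1))
E
python3 -c "
from h import *
to(458.8,-286.2,60,52.2)"
```

```text
t3.45 tcp [ 457.7 -303.8  200. ] yhead 51.39 tilt [0.0086 0.0017] q [-0.59   0.316  0.023  1.271  0.006  0.084] F [-0.5  0.7  0.2] M [ 0.02 -0.02  0.05] g 1.001
turn wx wy wz [-0.81  0.33 -0.38] | xyz now [140.   13.5 -10.9] | xyz after turn [140.   14.6  -9.9]
```

```bash
python3 -m jog '[{"x":0,"y":0,"z":0,"wx":-0.8,"wy":0.3,"wz":-0.4,"claw":1},{"x":20,"y":7,"z":-5,"wx":0,"wy":0,"wz":0,"claw":1},{"x":40,"y":7,"z":-5,"wx":0,"wy":0,"wz":0,"claw":1},{"x":40,"y":0,"z":0,"wx":0,"wy":0,"wz":0,"claw":1},{"x":38,"y":0,"z":0,"wx":0,"wy":0,"wz":0,"claw":1},{"x":0,"y":0,"z":0,"wx":0,"wy":0,"wz":0,"claw":1}]'; python3 - <<'E'
from h import *
to(458.8,-286.2,-3,52.2)
p=viewer.read_camera("wrist"); save(p,"w2")
print(fit(p,(260,120),.018,110,60))
E
```

```text
clock: 4.05
tcp_pos: [0.4589, -0.2819, 0.0615]
tool_rot: [0.671, 0.225, 0.669, -0.227]
ft_force: [-0.7, 1.2, 1.0]
grip_width: 0.999
t4.05 tcp [ 458.9 -281.9   61.5] yhead 52.70 tilt [ 0.0027 -0.0039] q [-0.55   0.379 -0.251  0.936 -0.002  0.101] F [-0.7  1.2  1. ] M [0.08 0.05 0.05] g 0.999
turn wx wy wz [0.5  0.26 0.08] | xyz now [64.5 -3.4  2.3] | xyz after turn [64.5 -3.4  2.6]
((459.1721496582031, -286.77154541015625), (64.28536224365234, 111.71056365966797), 51.869232177734375)
```

View pics/w2.png

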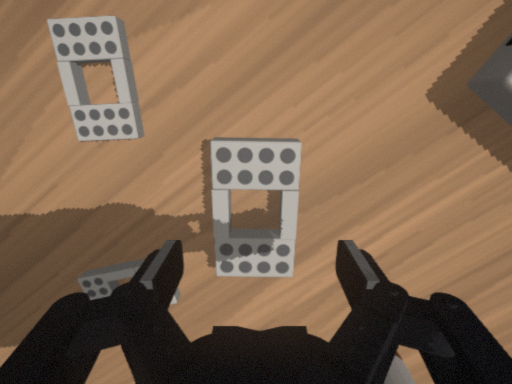

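```bash
python3 -m jog '[{"x":15,"y":-4,"z":2,"wx":0.7,"wy":0.2,"wz":0.1,"claw":1},{"x":20,"y":0,"z":0,"wx":0,"wy":0,"wz":0,"claw":1},{"x":10,"y":0,"z":0,"wx":0,"wy":0,"wz":0,"claw":1},{"x":8,"y":0,"z":0,"wx":0,"wy":0,"wz":0,"claw":1},{"x":0,"y":0,"z":0,"wx":0,"wy":0,"wz":0,"claw":1}]'; python3 -c "
from h import *
to(459,-286.6,-3,52)"
```

```text
clock: 4.6
tcp_pos: [0.4643, -0.2896, 0.0173]
tool_rot: [0.674, 0.229, 0.664, -0.231]
ft_force: [-0.3, -0.2, -0.2]
grip_width: 0.998
t4.60 tcp [ 464.3 -289.6   17.3] yhead 52.04 tilt [ 0.0126 -0.0078] q [-0.558  0.431 -0.298  0.827  0.     0.105] F [-0.3 -0.2 -0.2] M [0.03 0.02 0.02] g 0.998
turn wx wy wz [ 0.04  0.84 -0.09] | xyz now [20.2 -0.9 -6.3] | xyz after turn [20.3 -0.9 -6. ]
```

```bash
python3 -m jog '[{"x":0,"y":-1,"z":-6,"wx":0,"wy":0.8,"wz":-0.1,"claw":1},{"x":5,"y":0,"z":0,"wx":0,"wy":0,"wz":0,"claw":1},{"x":5,"y":0,"z":0,"wx":0,"wy":0,"wz":0,"claw":1},{"x":0,"y":0,"z":0,"wx":0,"wy":0,"wz":0,"claw":1}]'; python3 -c "
from h import *
to(459,-286.6,-3,52)"
```

```text
clock: 5.0
tcp_pos: [0.4596, -0.2872, 0.0086]
tool_rot: [0.669, 0.23, 0.668, -0.23]
ft_force: [1.0, 0.7, 0.7]
grip_width: 1.002
t5.00 tcp [ 459.6 -287.2    8.6] yhead 52.04 tilt [ 0.0017 -0.0014] q [-0.558  0.442 -0.307  0.82  -0.     0.104] F [1.  0.7 0.7] M [-0.02  0.02 -0.05] g 1.002
turn wx wy wz [0.04 0.13 0.  ] | xyz now [11.6  0.1 -0.9] | xyz after turn [11.6  0.1 -0.8]
```

```bash
python3 -m jog '[{"x":4,"y":0,"z":-1,"wx":0,"wy":0.1,"wz":0,"claw":1},{"x":4,"y":0,"z":0,"wx":0,"wy":0,"wz":0,"claw":1},{"x":3,"y":0,"z":0,"wx":0,"wy":0,"wz":0,"claw":1},{"x":0,"y":0,"z":0,"wx":0,"wy":0,"wz":0,"claw":1}]'; python3 -c "
from h import *
to(459,-286.6,-3,52)"
```

```text
clock: 5.4
tcp_pos: [0.4587, -0.2865, -0.0034]
tool_rot: [0.669, 0.23, 0.669, -0.23]
ft_force: [0.5, -0.2, 0.0]
grip_width: 1.003
t5.40 tcp [ 458.7 -286.5   -3.4] yhead 52.04 tilt [ 0.0002 -0.0002] q [-0.558  0.456 -0.321  0.794 -0.     0.104] F [ 0.5 -0.2  0. ] M [-0.03  0.03 -0.02] g 1.003
turn wx wy wz [0.04 0.01 0.  ] | xyz now [-0.4  0.1  0.3] | xyz after turn [-0.4  0.1  0.3]
```

No contact, and the tips are above the table as the swing-back predicts. Closing now.

```bash
python3 -m jog '[{"x":0,"y":0,"z":0,"wx":0,"wy":0,"wz":0,"claw":0.5},{"x":0,"y":0,"z":0,"wx":0,"wy":0,"wz":0,"claw":0.5},{"x":0,"y":0,"z":0,"wx":0,"wy":0,"wz":0,"claw":0.5},{"x":0,"y":0,"z":0,"wx":0,"wy":0,"wz":0,"claw":0.5},{"x":0,"y":0,"z":0,"wx":0,"wy":0,"wz":0,"claw":0.5},{"x":0,"y":0,"z":0,"wx":0,"wy":0,"wz":0,"claw":0.5}]' 40; python3 - <<'E'
from h import *
st()
p=viewer.read_camera("wrist"); save(p,"w3")
E
```

```text
clock: 6.0
tcp_pos: [0.4587, -0.2865, -0.0032]
tool_rot: [0.669, 0.23, 0.669, -0.23]
ft_force: [-0.1, 0.7, -1.7]
grip_width: 0.736
t6.00 tcp [ 458.7 -286.5   -3.2] yhead 52.03 tilt [ 0.0001 -0.0001] q [-0.558  0.455 -0.321  0.795  0.     0.104] F [-0.1  0.7 -1.7] M [-0.03 -0.03  0.05] g 0.736
```

View pics/w3.png

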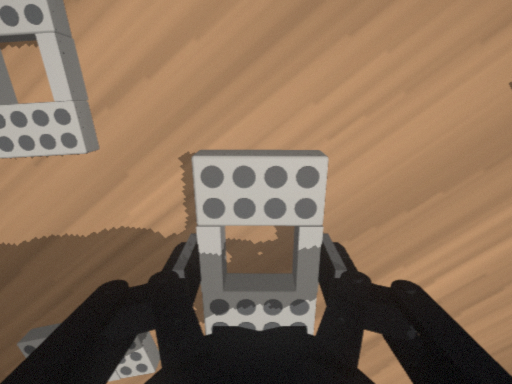

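```bash
python3 -m jog '[{"x":-5,"y":0,"z":0,"wx":0,"wy":0,"wz":0,"claw":0.5},{"x":-10,"y":0,"z":0,"wx":0,"wy":0,"wz":0,"claw":0.5},{"x":-30,"y":0,"z":0,"wx":0,"wy":0,"wz":0,"claw":0.5},{"x":-40,"y":0,"z":0,"wx":0,"wy":0,"wz":0,"claw":0.5},{"x":-40,"y":0,"z":0,"wx":0,"wy":0,"wz":0,"claw":0.5},{"x":-40,"y":0,"z":0,"wx":0,"wy":0,"wz":0,"claw":0.5},{"x":-40,"y":0,"z":0,"wx":0,"wy":0,"wz":0,"claw":0.5},{"x":-10,"y":0,"z":0,"wx":-8,"wy":0,"wz":0,"claw":0.5},{"x":0,"y":0,"z":0,"wx":-8,"wy":0,"wz":0,"claw":0.5},{"x":0,"y":0,"z":0,"wx":-8,"wy":0,"wz":0,"claw":0.5},{"x":0,"y":0,"z":0,"wx":-8,"wy":0,"wz":0,"claw":0.5},{"x":0,"y":0,"z":0,"wx":-8,"wy":0,"wz":0,"claw":0.5},{"x":0,"y":0,"z":0,"wx":-8,"wy":0,"wz":0,"claw":0.5},{"x":0,"y":0,"z":0,"wx":-8,"wy":0,"wz":0,"claw":0.5}]'; python3 - <<'E'
from h import *
to(590,-20,215,107.5)
E
```

```text
clock: 7.45
tcp_pos: [0.457, -0.2855, 0.2333]
tool_rot: [0.698, -0.125, 0.694, 0.121]
ft_force: [0.3, -0.6, -1.7]
grip_width: 0.737
t7.45 tcp [ 457.  -285.5  233.3] yhead 110.06 tilt [ 0.0071 -0.0045] q [-0.558  0.286  0.065  1.342 -0.    -0.908] F [ 0.3 -0.6 -1.7] M [-0.03  0.02  0.04] g 0.737
turn wx wy wz [2.56 0.3  0.38] | xyz now [ 18.  203.8 215.9] | xyz after turn [ 18.3 213.2 206.6]
```

```bash
python3 -m jog '[{"x":2,"y":20,"z":20,"wx":2.5,"wy":0.3,"wz":0.4,"claw":0.5},{"x":2,"y":31,"z":31,"wx":0,"wy":0,"wz":0,"claw":0.5},{"x":2,"y":33,"z":31,"wx":0,"wy":0,"wz":0,"claw":0.5},{"x":2,"y":33,"z":31,"wx":0,"wy":0,"wz":0,"claw":0.5},{"x":2,"y":33,"z":31,"wx":0,"wy":0,"wz":0,"claw":0.5},{"x":2,"y":33,"z":31,"wx":0,"wy":0,"wz":0,"claw":0.5},{"x":0,"y":20,"z":20,"wx":0,"wy":0,"wz":0,"claw":0.5},{"x":0,"y":0,"z":0,"wx":0,"wy":0,"wz":0,"claw":0.5}]'; python3 - <<'E'
from h import *
to(590,-20,215,107.5)
p=viewer.read_camera("wrist"); save(p,"w4")
for n in ["lower_tray_top","spindle_top","pin"]:
  for r in place_of(n,p)[:2]: print(n,r, atz(p,r["position"],Z[n]))
E
```

```text
clock: 8.25
tcp_pos: [0.5816, -0.0224, 0.2282]
tool_rot: [0.7, -0.111, 0.697, 0.109]
ft_force: [0.7, -0.2, -1.8]
grip_width: 0.741
t8.25 tcp [581.6 -22.4 228.2] yhead 107.87 tilt [ 0.0054 -0.0013] q [-3.800e-02  3.820e-01  1.870e-01  1.371e+00 -1.000e-03 -3.500e-01] F [ 0.7 -0.2 -1.8] M [-0.04  0.08 -0.01] g 0.741
turn wx wy wz [0.37 0.27 0.16] | xyz now [13.2 -0.2  8.7] | xyz after turn [13.2 -0.2  8.8]
lower_tray_top {'position': [261.3, 129.5], 'score': 0.62} [ 0.53525963 -0.03692301  0.076     ]
spindle_top {'position': [267.1, 137.6], 'score': 0.87} [ 0.53700377 -0.0306859   0.112     ]
pin {'position': [264.9, 135.4], 'score': 0.79} [ 0.53737763 -0.03252527  0.098     ]
```

View pics/w4.png

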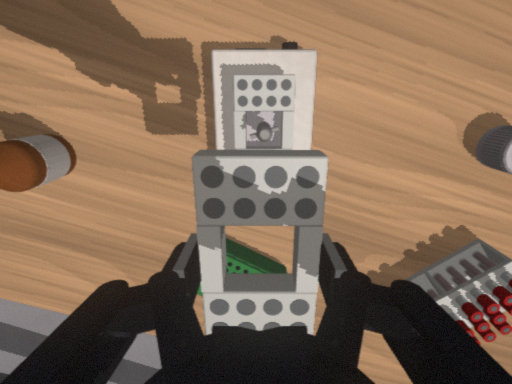

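```bash
python3 -m jog '[{"x":0,"y":0,"z":25,"wx":0.4,"wy":0.3,"wz":0.2,"claw":0.5},{"x":0,"y":0,"z":30,"wx":0,"wy":0,"wz":0,"claw":0.5},{"x":0,"y":0,"z":0,"wx":0,"wy":0,"wz":0,"claw":0.5},{"x":0,"y":0,"z":0,"wx":0,"wy":0,"wz":0,"claw":0.5}]'; python3 - <<'E'
from h import *
st()
p=viewer.read_camera("wrist"); save(p,"w5")
for n in ["lower_tray_top","spindle_top","pin"]:
  for r in place_of(n,p)[:2]: print(n,r, atz(p,r["position"],Z[n]))
im=cv2.imread("pics/w5.png"); cv2.imwrite("pics/c5.png",cv2.resize(im[20:160,190:340],None,fx=4,fy=4,interpolation=cv2.INTER_CUBIC))
E
```

```text
clock: 8.85
tcp_pos: [0.6323, -0.015, 0.2298]
tool_rot: [0.699, -0.104, 0.7, 0.103]
ft_force: [0.3, 0.7, -2.0]
grip_width: 0.739
t8.85 tcp [632.3 -15.  229.8] yhead 106.82 tilt [-0.0011 -0.0011] q [-2.300e-02  5.040e-01  3.770e-01  1.445e+00 -1.000e-03 -3.170e-01] F [ 0.3  0.7 -2. ] M [-0.04  0.    0.01] g 0.739
lower_tray_top {'position': [267.9, 80.2], 'score': 0.83} [ 0.5352942  -0.03660263  0.076     ]
spindle_top {'position': [273.6, 78.6], 'score': 0.73} [ 0.53496427 -0.03245892  0.112     ]
spindle_top {'position': [247.8, 238.2], 'score': 0.63} [ 0.69750271 -0.00980332  0.112     ]
pin {'position': [270.7, 78.2], 'score': 0.57} [ 0.53432942 -0.0348159   0.098     ]
```

View pics/c5.png

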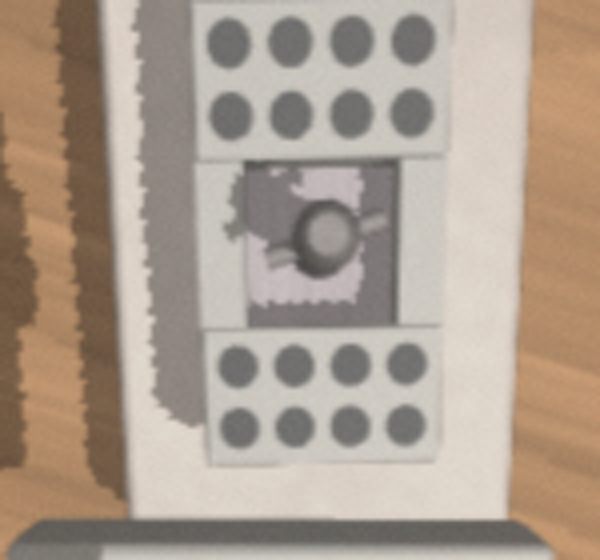

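```bash
cat >> h.py <<'E'
def wells(p,rows,x0,y0,sc,z):
    P=np.array([[atz(p,(x0+(a+.5)/sc-.5,y0+(b+.5)/sc-.5),z)[:2]*1000 for a,b in r] for r in rows])
    c=P.reshape(-1,2).mean(0)
    L=(P[0]+P[1]-P[2]-P[3]).mean(0)/2; Wd=(P[:,3]-P[:,0]).mean(0)
    print("centre",np.round(c,1),"long head %.2f len %.1f"%(np.degrees(np.arctan2(L[1],L[0])),np.hypot(*L)),"wid head %.2f %.1f"%(np.degrees(np.arctan2(Wd[1],Wd[0])),np.hypot(*Wd)))
    return c
E
python3 - <<'E'
from h import *
p=viewer.read_camera("wrist")
rows=[[(229,43),(290,43),(351,41),(413,40)],[(231,117),(291,115),(351,113),(411,112)],[(238,367),(294,365),(351,363),(407,362)],[(240,428),(296,427),(350,426),(406,425)]]
wells(p,rows,190,20,4,.076)
q=lambda a,b,z:atz(p,(190+(a+.5)/4-.5,20+(b+.5)/4-.5),z)[:2]*1000
a,b=q(384,219,.0955),q(272,260,.0955); print("pin",a,b,(a+b)/2,np.hypot(*(a-b)),np.degrees(np.arctan2(*(a-b)[::-1])))
print("spindle",q(329,232,.112))
E
```

```text
centre [534.7 -33.8] long head -161.99 len 75.9 wid head 108.12 45.0
pin [526.38845772 -21.61593859] [542.93658598 -44.6038603 ] [534.66252185 -33.10989944] 28.324637565153036 125.74867458143258
spindle [534.26531192 -33.67631967]
```

```bash
python3 - <<'E'
from h import *
im=cv2.imread("pics/w5.png"); cv2.imwrite("pics/c6.png",cv2.resize(im[140:340,180:340],None,fx=3,fy=3,interpolation=cv2.INTER_CUBIC))
E
```

```text
(no output)
```

View pics/c6.png

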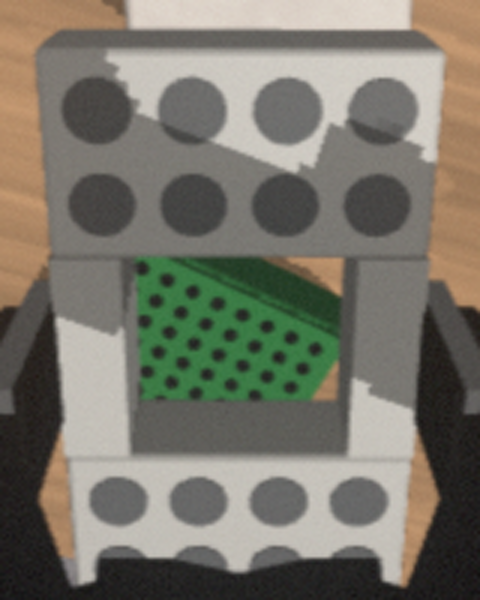

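```bash
python3 - <<'E'
from h import *
p=viewer.read_camera("wrist"); s,M,h=st(); t=s["tcp_pos"]
q=lambda a,b:M.T@(atz(p,(180+(a+.5)/3-.5,140+(b+.5)/3-.5),t[2]+.0213)-t)*1000
r2=np.array([q(*c) for c in [(102,205),(193,205),(285,205),(377,205)]]);r3=np.array([q(*c) for c in [(119,501),(198,501),(278,501),(358,501)]])
r1=np.array([q(*c) for c in [(96,110),(192,110),(287,111),(383,110)]])
print(r1.mean(0),r2.mean(0),r3.mean(0),(r2.mean(0)+r3.mean(0))/2, r2[3]-r2[0],r3[3]-r3[0], r1[3]-r1[0])
to(534.7,-33.6,130,108)
E
```

```text
t9.15 tcp [632.1 -14.1 230.1] yhead 106.88 tilt [-0.0005 -0.0009] q [-2.200e-02  5.030e-01  3.760e-01  1.444e+00 -1.000e-03 -3.160e-01] F [ 0.7 -0.3 -1.6] M [-0.02  0.03  0.03] g 0.734
[-21.26432697  -1.42008487 -46.34647416] [-21.27632215  -1.44578587 -30.26137805] [-21.32096568  -1.57962715  29.64238606] [-21.29864391  -1.51270651  -0.30949599] [-3.37374156e-02  4.49275937e+01 -3.72415852e-02] [-3.35786634e-02  4.47285388e+01 -4.94955821e-02] [-3.3832751e-02  4.5051201e+01 -3.3976774e-02]
t9.15 tcp [632.1 -14.1 230.1] yhead 106.88 tilt [-0.0005 -0.0009] q [-2.200e-02  5.030e-01  3.760e-01  1.444e+00 -1.000e-03 -3.160e-01] F [ 0.7 -0.3 -1.6] M [-0.02  0.03  0.03] g 0.734
turn wx wy wz [-1.12 -0.04  0.04] | xyz now [100.2   9.7 -98.7] | xyz after turn [100.1  11.6 -98.6]
```

```bash
python3 -m jog '[{"x":0,"y":5,"z":-25,"wx":-1.1,"wy":0,"wz":0,"claw":0.5},{"x":0,"y":5,"z":-35,"wx":0,"wy":0,"wz":0,"claw":0.5},{"x":20,"y":2,"z":-38,"wx":0,"wy":0,"wz":0,"claw":0.5},{"x":40,"y":0,"z":0,"wx":0,"wy":0,"wz":0,"claw":0.5},{"x":40,"y":0,"z":0,"wx":0,"wy":0,"wz":0,"claw":0.5},{"x":0,"y":0,"z":0,"wx":0,"wy":0,"wz":0,"claw":0.5}]'; python3 - <<'E'
from h import *
to(534.5,-32.2,120,108)
E
```

```text
clock: 9.75
tcp_pos: [0.5301, -0.0336, 0.1292]
tool_rot: [0.7, -0.111, 0.697, 0.11]
ft_force: [-0.3, 0.1, -1.2]
grip_width: 0.739
t9.75 tcp [530.1 -33.6 129.2] yhead 108.02 tilt [ 0.0044 -0.0014] q [-6.30e-02  3.13e-01 -1.64e-01  1.09e+00 -1.00e-03 -3.77e-01] F [-0.3  0.1 -1.2] M [ 0.03  0.04 -0.01] g 0.739
turn wx wy wz [0.02 0.22 0.15] | xyz now [ 9.2 -0.   4.5] | xyz after turn [ 9.2 -0.1  4.6]
```

```bash
python3 -m jog '[{"x":3,"y":0,"z":3,"wx":0,"wy":0.2,"wz":0.2,"claw":0.5},{"x":3,"y":0,"z":2,"wx":0,"wy":0,"wz":0,"claw":0.5},{"x":2,"y":0,"z":0,"wx":0,"wy":0,"wz":0,"claw":0.5},{"x":0,"y":0,"z":0,"wx":0,"wy":0,"wz":0,"claw":0.5}]'; python3 - <<'E'
from h import *
to(534.5,-32.2,120,108)
p=viewer.read_camera("wrist"); save(p,"w7")
im=cv2.imread("pics/w7.png"); cv2.imwrite("pics/c7.png",cv2.resize(im[140:340,170:350],None,fx=3,fy=3,interpolation=cv2.INTER_CUBIC))
E
```

```text
clock: 10.15
tcp_pos: [0.5382, -0.0319, 0.1261]
tool_rot: [0.7, -0.111, 0.696, 0.111]
ft_force: [0.7, -0.2, -1.7]
grip_width: 0.739
t10.15 tcp [538.2 -31.9 126.1] yhead 108.03 tilt [0.0053 0.0007] q [-6.000e-02  3.300e-01 -1.490e-01  1.087e+00  1.000e-03 -3.740e-01] F [ 0.7 -0.2 -1.7] M [ 0.01 -0.    0.01] g 0.739
turn wx wy wz [0.03 0.3  0.05] | xyz now [ 6.1  0.9 -3.7] | xyz after turn [ 6.1  0.9 -3.6]
```

View pics/c7.png

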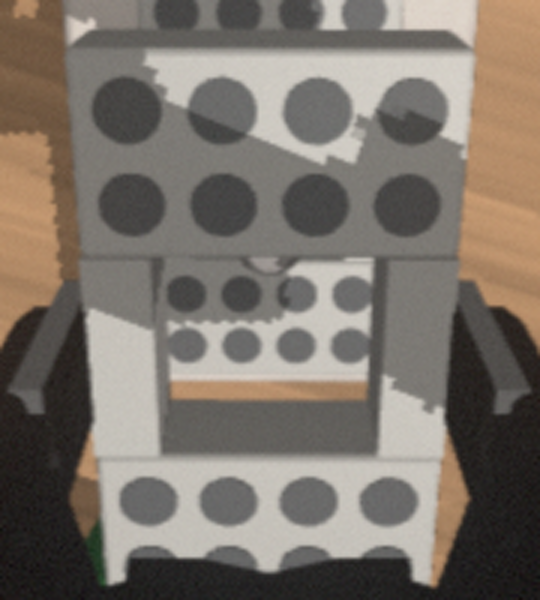

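```bash
python3 - <<'E'
from h import *
p=viewer.read_camera("wrist"); s,M,h=st(); t=s["tcp_pos"]
q=lambda a,b,z:atz(p,(170+(a+.5)/3-.5,140+(b+.5)/3-.5),z)
low=np.array([q(*c,.076) for c in [(186,294),(241,294),(298,294),(352,294),(188,346),(242,346),(296,346),(350,346)]]).mean(0)
Z=np.array([np.cos(np.radians(18)),np.sin(np.radians(18)),0]);Y=np.array([-Z[1],Z[0],0])
c=low-Z*.038; print("lower centre est",c*1000)
T=np.stack([[0,0,-1.],Y,Z],1)
zt=t[2]+.0213
r2=np.array([q(*k,zt) for k in [(132,205),(224,205),(315,205),(407,205)]]).mean(0);r3=np.array([q(*k,zt) for k in [(148,501),(229,501),(308,501),(388,501)]]).mean(0)
u=(r2+r3)/2; print("upper est",u*1000, "needed shift tool", T.T@(c-u)*1000)
E
```

```text
t10.25 tcp [538.1 -31.9 126.1] yhead 108.03 tilt [0.0054 0.0007] q [-6.000e-02  3.290e-01 -1.490e-01  1.087e+00  1.000e-03 -3.750e-01] F [ 0.2 -0.1 -1.7] M [-0.01  0.02  0.03] g 0.742
lower centre est [535.32654866 -34.23597078  76.        ]
upper est [538.62141178 -33.26391398 147.37179793] needed shift tool [71.37179793  0.09368774 -3.43398311]
```

```bash
python3 -m jog '[{"x":0,"y":0,"z":-3.4,"wx":0,"wy":0.3,"wz":0,"claw":0.5},{"x":0,"y":0,"z":0,"wx":0,"wy":0,"wz":0,"claw":0.5}]'; python3 - <<'E'
from h import *
to(534.9,-32.9,80,108)
E
```

```text
clock: 10.45
tcp_pos: [0.5349, -0.0331, 0.1267]
tool_rot: [0.699, -0.111, 0.698, 0.11]
ft_force: [-0.1, 0.1, -1.6]
grip_width: 0.74
t10.45 tcp [534.9 -33.1 126.7] yhead 108.03 tilt [ 0.0007 -0.0011] q [-6.100e-02  3.270e-01 -1.510e-01  1.092e+00 -1.000e-03 -3.760e-01] F [-0.1  0.1 -1.6] M [-0.01  0.04 -0.01] g 0.740
turn wx wy wz [0.03 0.02 0.07] | xyz now [46.7  0.2  0. ] | xyz after turn [46.7  0.2  0. ]
```

```bash
python3 -m jog '[{"x":8,"y":0.2,"z":0,"wx":0,"wy":0,"wz":0.1,"claw":0.5},{"x":8,"y":0,"z":0,"wx":0,"wy":0,"wz":0,"claw":0.5},{"x":0,"y":0,"z":0,"wx":0,"wy":0,"wz":0,"claw":0.5}]'; python3 - <<'E'
from h import *
to(534.9,-32.9,80,108)
E
```

```text
clock: 10.75
tcp_pos: [0.5347, -0.0329, 0.1093]
tool_rot: [0.698, -0.111, 0.698, 0.111]
ft_force: [-0.5, 0.4, -1.7]
grip_width: 0.738
t10.75 tcp [534.7 -32.9 109.3] yhead 108.03 tilt [0.0002 0.0007] q [-6.200e-02  3.390e-01 -1.800e-01  1.052e+00  1.000e-03 -3.770e-01] F [-0.5  0.4 -1.7] M [0.01 0.03 0.02] g 0.738
turn wx wy wz [ 0.03  0.02 -0.03] | xyz now [29.3 -0.   0.2] | xyz after turn [29.3 -0.   0.2]
```

```bash
python3 -m jog '[{"x":8,"y":0,"z":0,"wx":0,"wy":0,"wz":0,"claw":0.5},{"x":8,"y":0,"z":0,"wx":0,"wy":0,"wz":0,"claw":0.5},{"x":8,"y":0,"z":0,"wx":0,"wy":0,"wz":0,"claw":0.5},{"x":0,"y":0,"z":0,"wx":0,"wy":0,"wz":0,"claw":0.5}]'; python3 - <<'E'
from h import *
to(534.9,-32.9,73,108)
p=viewer.read_camera("wrist"); save(p,"w8")
E
```

```text
clock: 11.15
tcp_pos: [0.5342, -0.0328, 0.0824]
tool_rot: [0.698, -0.11, 0.699, 0.111]
ft_force: [-0.6, -0.7, -2.1]
grip_width: 0.736
t11.15 tcp [534.2 -32.8  82.4] yhead 108.02 tilt [-0.0011  0.0008] q [-0.062  0.359 -0.223  0.99   0.001 -0.376] F [-0.6 -0.7 -2.1] M [0.02 0.   0.03] g 0.736
turn wx wy wz [ 0.02 -0.04 -0.06] | xyz now [ 9.4 -0.3  0.6] | xyz after turn [ 9.4 -0.3  0.6]
```

View pics/w8.png

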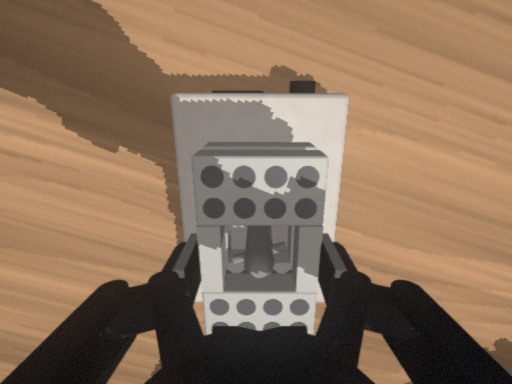

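The spindle and pin stand inside the window and the tray edges line up at (195-326, 150). Setting it down now.

```bash
python3 -m jog '[{"x":4,"y":0,"z":0.6,"wx":0,"wy":0,"wz":0,"claw":0.5},{"x":3,"y":0,"z":0,"wx":0,"wy":0,"wz":0,"claw":0.5},{"x":1.5,"y":0,"z":0,"wx":0,"wy":0,"wz":0,"claw":0.5},{"x":0,"y":0,"z":0,"wx":0,"wy":0,"wz":0,"claw":0.5}]'; python3 - <<'E'
from h import *
to(534.9,-32.9,73,108)
E
```

```text
clock: 11.6
tcp_pos: [0.5356, -0.0327, 0.0743]
tool_rot: [0.699, -0.111, 0.698, 0.111]
ft_force: [-0.2, 0.4, -2.0]
grip_width: 0.737
t11.60 tcp [535.6 -32.7  74.3] yhead 108.03 tilt [0.0005 0.0007] q [-0.061  0.368 -0.233  0.97   0.001 -0.376] F [-0.2  0.4 -2. ] M [ 0.01 -0.02  0.01] g 0.737
turn wx wy wz [ 0.03  0.04 -0.03] | xyz now [ 1.3 -0.  -0.7] | xyz after turn [ 1.3 -0.  -0.7]
```

```bash
python3 -m jog '[{"x":1,"y":0,"z":-0.7,"wx":0,"wy":0,"wz":0,"claw":0.5},{"x":1,"y":0,"z":0,"wx":0,"wy":0,"wz":0,"claw":0.5},{"x":0,"y":0,"z":0,"wx":0,"wy":0,"wz":0,"claw":0.5}]'; python3 - <<'E'
from h import *
to(534.9,-32.9,73,108)
p=viewer.read_camera("side"); save(p,"s1")
im=cv2.imread("pics/s1.png"); cv2.imwrite("pics/c9.png",cv2.resize(im[160:260,190:310],None,fx=5,fy=5,interpolation=cv2.INTER_CUBIC))
E
```

```text
clock: 11.9
tcp_pos: [0.5351, -0.0329, 0.0727]
tool_rot: [0.699, -0.111, 0.698, 0.111]
ft_force: [-2.0, -0.2, 3.4]
grip_width: 0.737
t11.90 tcp [535.1 -32.9  72.7] yhead 108.03 tilt [0.0012 0.0006] q [-0.062  0.367 -0.238  0.964  0.001 -0.377] F [-2.  -0.2  3.4] M [ 0.07  0.41 -0.01] g 0.737
turn wx wy wz [ 0.03  0.07 -0.01] | xyz now [-0.3  0.1 -0.1] | xyz after turn [-0.3  0.1 -0.1]
```

View pics/c9.png

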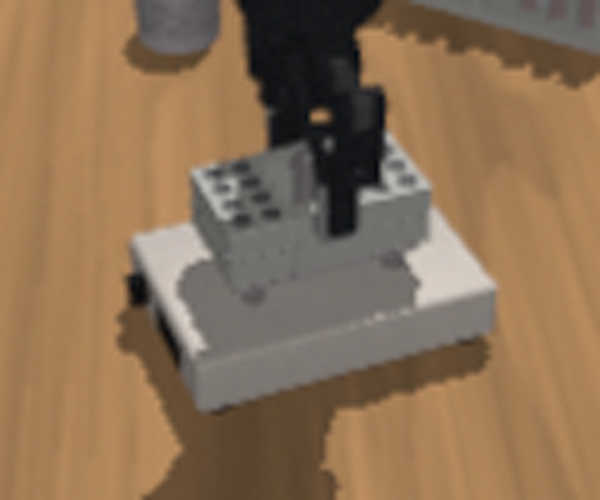

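Contact is made at 72.7 mm and the tray looks flush. Releasing, then retreating straight up.

```bash
python3 -m jog '[{"x":0,"y":0,"z":0,"wx":0,"wy":0,"wz":0,"claw":1},{"x":0,"y":0,"z":0,"wx":0,"wy":0,"wz":0,"claw":1},{"x":0,"y":0,"z":0,"wx":0,"wy":0,"wz":0,"claw":1},{"x":0,"y":0,"z":0,"wx":0,"wy":0,"wz":0,"claw":1},{"x":-5,"y":0,"z":0,"wx":0,"wy":0,"wz":0,"claw":1},{"x":-10,"y":0,"z":0,"wx":0,"wy":0,"wz":0,"claw":1},{"x":-20,"y":0,"z":0,"wx":0,"wy":0,"wz":0,"claw":1},{"x":-40,"y":0,"z":0,"wx":0,"wy":0,"wz":0,"claw":1},{"x":-40,"y":0,"z":0,"wx":0,"wy":0,"wz":0,"claw":1},{"x":-20,"y":0,"z":20,"wx":0,"wy":0,"wz":0,"claw":1},{"x":0,"y":0,"z":40,"wx":0,"wy":0,"wz":0,"claw":1},{"x":0,"y":0,"z":0,"wx":0,"wy":0,"wz":0,"claw":1}]'; python3 - <<'E'
from h import *
st()
p=viewer.read_camera("wrist"); save(p,"w10")
E
```

```text
clock: 13.15
tcp_pos: [0.5929, -0.0141, 0.2194]
tool_rot: [0.7, -0.11, 0.697, 0.11]
ft_force: [-0.3, 0.4, -0.3]
grip_width: 0.996
t13.15 tcp [592.9 -14.1 219.4] yhead 107.97 tilt [0.0049 0.0007] q [-2.400e-02  4.070e-01  2.030e-01  1.361e+00  1.000e-03 -3.380e-01] F [-0.3  0.4 -0.3] M [0.   0.05 0.  ] g 0.996
```

View pics/w10.png

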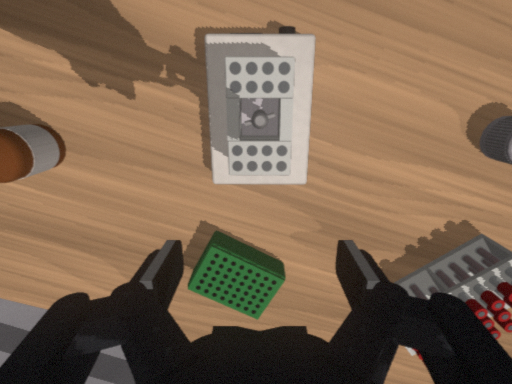

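```bash
python3 - <<'E'
from h import *
im=cv2.imread("pics/w10.png"); cv2.imwrite("pics/c10.png",cv2.resize(im[45:185,200:320],None,fx=4,fy=4,interpolation=cv2.INTER_CUBIC))
E
```

```text
(no output)
```

View pics/c10.png

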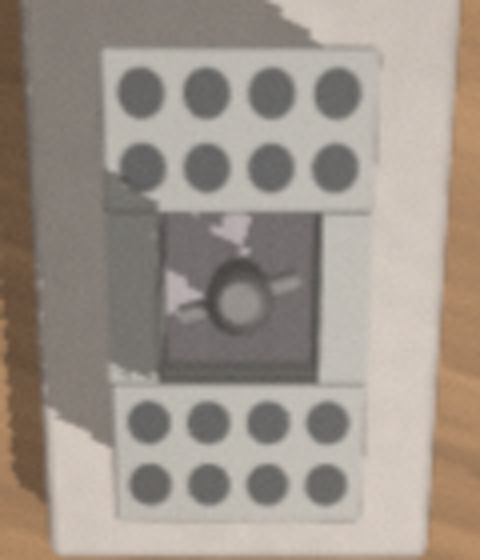

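```bash
python3 - <<'E'
from h import *
p=viewer.read_camera("wrist")
rows=[[(141,92),(206,92),(272,92),(338,92)],[(143,167),(207,167),(271,167),(335,167)],[(149,423),(209,423),(269,423),(328,423)],[(151,485),(209,485),(267,485),(325,485)]]
wells(p,rows,200,45,4,.094)
q=lambda a,b,z:atz(p,(200+(a+.5)/4-.5,45+(b+.5)/4-.5),z)[:2]*1000
a,b=q(300,281,.0955),q(181,318,.0955); print("pin",a,b,(a+b)/2,np.hypot(*(a-b)),np.degrees(np.arctan2(*(a-b)[::-1])))
print("spindle",q(243,302,.112),q(241,298,.11))
# collar
for c in ("top","side"):
    p=viewer.read_camera(c)
    im=p["image"]; save(p,c+"2")
to(452,287,200,None)
E
```

```text
centre [534.  -34.9] long head -162.12 len 76.6 wid head 108.02 45.1
pin [525.17751068 -22.28298083] [542.36907155 -46.99961467] [533.77329111 -34.64129775] 30.107503277162472 124.82039743270694
spindle [532.86964211 -34.27094037] [532.3141142  -34.92751786]
t13.35 tcp [589.4 -15.4 219.2] yhead 107.92 tilt [0.0033 0.0003] q [-0.026  0.401  0.193  1.359  0.    -0.339] F [-0.5 -0.5 -0.3] M [-0.    0.03 -0.03] g 0.997
turn wx wy wz [0.   0.18 0.04] | xyz now [ 18.9 330.  -37.8] | xyz after turn [ 19.2 330.  -37.7]
```

```bash
python3 - <<'E'
from h import *
p=viewer.read_camera("wrist"); save(p,"w11"); st()
im=cv2.imread("pics/w11.png"); cv2.imwrite("pics/c11.png",cv2.resize(im[45:185,200:320],None,fx=4,fy=4,interpolation=cv2.INTER_CUBIC))
im=cv2.imread("pics/side2.png"); cv2.imwrite("pics/c11s.png",cv2.resize(im[170:260,200:300],None,fx=6,fy=6,interpolation=cv2.INTER_CUBIC))
E
```

```text
t13.40 tcp [589.2 -15.4 219.1] yhead 107.91 tilt [0.0031 0.0003] q [-0.026  0.401  0.193  1.359  0.    -0.339] F [-1.1 -0.3  0.5] M [-0.03  0.04 -0.02] g 1.002
```

View pics/c11.png

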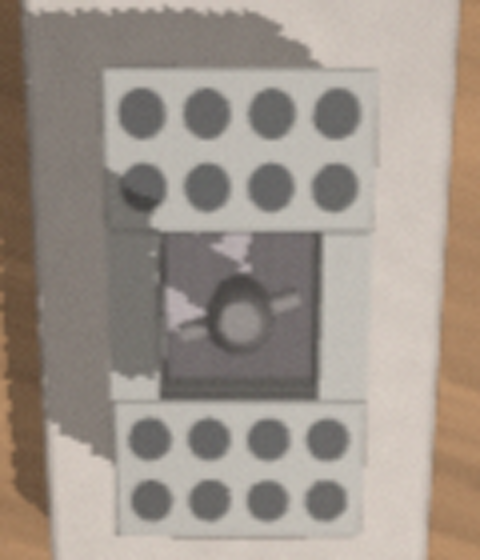

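View pics/c11s.png

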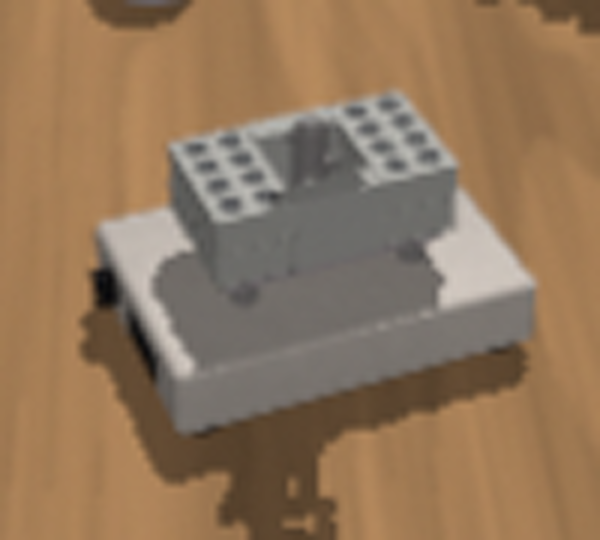

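The trays look flush. I'll recompute with matching pixels and locate the collar.

```bash
python3 - <<'E'
from h import *
p=viewer.read_camera("wrist")
rows=[[(142,113),(207,112),(272,112),(337,112)],[(144,187),(208,187),(271,187),(335,187)],[(150,440),(209,440),(269,440),(328,440)],[(152,500),(210,500),(268,500),(326,500)]]
wells(p,rows,200,45,4,.094)
q=lambda a,b,z:atz(p,(200+(a+.5)/4-.5,45+(b+.5)/4-.5),z)[:2]*1000
a,b=q(300,298,.0955),q(181,335,.0955); print("pin",a,b,(a+b)/2,np.hypot(*(a-b)),np.degrees(np.arctan2(*(a-b)[::-1])))
print("spindle",q(241,321,.112))
im=cv2.imread("pics/top2.png"); cv2.imwrite("pics/c12.png",cv2.resize(im[205:255,120:175],None,fx=8,fy=8,interpolation=cv2.INTER_CUBIC))
im=cv2.imread("pics/side2.png"); cv2.imwrite("pics/c13.png",cv2.resize(im[140:185,200:250],None,fx=8,fy=8,interpolation=cv2.INTER_CUBIC))
E
```

```text
centre [535.4 -34.2] long head -162.12 len 76.2 wid head 108.03 44.9
pin [526.3070151  -21.70204103] [543.54859843 -46.47189707] [534.92780677 -34.08696905] 30.179760839573564 124.84066476778628
spindle [534.38914411 -34.08633311]
```

View pics/c12.png

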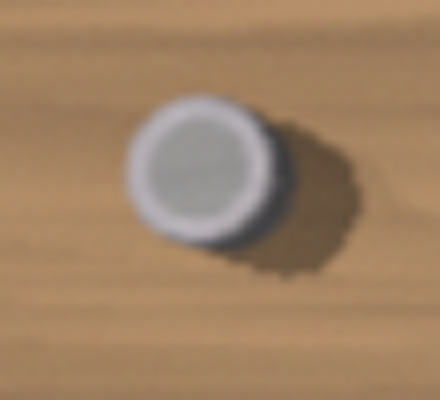

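View pics/c13.png

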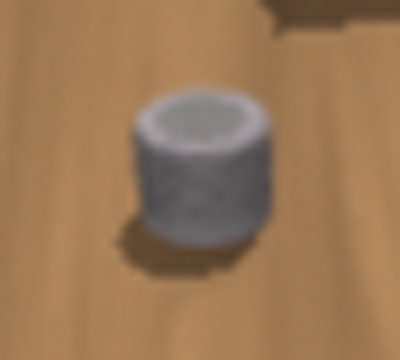

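Trays coincide within measurement error (about 0.7 mm) and are square. Pin heading is about 125°. Now to the collar.

```bash
python3 - <<'E'
from h import *
p=viewer.read_camera("top"); print(atz(p,(120+199.5/8-.5,205+170.5/8-.5),.046))
p=viewer.read_camera("side"); print(atz(p,(200+203/8-.5,140+122/8-.5),.046))
to(453,284,200,108)
to(490,296,200,108)
E
python3 -m jog '[{"x":2,"y":20,"z":-2,"wx":0,"wy":0,"wz":0,"claw":1},{"x":2,"y":33,"z":-2,"wx":0,"wy":0,"wz":0,"claw":1},{"x":2,"y":33,"z":-2,"wx":0,"wy":0,"wz":0,"claw":1},{"x":2,"y":33,"z":-2,"wx":0,"wy":0,"wz":0,"claw":1},{"x":2,"y":33,"z":-2,"wx":0,"wy":0,"wz":0,"claw":1},{"x":2,"y":33,"z":-2,"wx":0,"wy":0,"wz":0,"claw":1},{"x":2,"y":33,"z":-2,"wx":0,"wy":0,"wz":0,"claw":1},{"x":2,"y":33,"z":-2,"wx":0,"wy":0,"wz":0,"claw":1},{"x":2,"y":33,"z":-2,"wx":0,"wy":0,"wz":0,"claw":1},{"x":2,"y":20,"z":0,"wx":0,"wy":0,"wz":0,"claw":1},{"x":0,"y":0,"z":0,"wx":0,"wy":0,"wz":0,"claw":1},{"x":0,"y":0,"z":0,"wx":0,"wy":0,"wz":0,"claw":1}]'; python3 - <<'E'
from h import *
to(453,287,200,108)
p=viewer.read_camera("wrist"); save(p,"w14")
for n in ["collar_center","collar_bottom"]:
  for r in place_of(n,p)[:2]: print(n,r, atz(p,r["position"],Z[n]))
E
```

```text
[0.46214596 0.28449922 0.046     ]
[0.46344962 0.28070716 0.046     ]
t13.55 tcp [589.4 -15.4 219.1] yhead 107.91 tilt [0.0033 0.0004] q [-0.026  0.401  0.193  1.359  0.    -0.339] F [-0.7  0.4 -0.6] M [-0.02  0.02 -0.02] g 0.995
turn wx wy wz [-0.09  0.19  0.04] | xyz now [ 18.8 326.8 -37.8] | xyz after turn [ 19.1 326.9 -37.2]
t13.55 tcp [589.4 -15.4 219.1] yhead 107.91 tilt [0.0033 0.0004] q [-0.026  0.401  0.193  1.359  0.    -0.339] F [-0.7  0.4 -0.6] M [-0.02  0.02 -0.02] g 0.995
turn wx wy wz [-0.09  0.19  0.04] | xyz now [ 18.9 326.9   1.1] | xyz after turn [ 19.1 326.9   1.7]
clock: 14.75
tcp_pos: [0.4709, 0.2753, 0.1985]
tool_rot: [0.7, -0.109, 0.698, 0.108]
ft_force: [-0.2, 0.8, 0.0]
grip_width: 0.999
t14.75 tcp [470.9 275.3 198.5] yhead 107.65 tilt [ 0.0031 -0.0001] q [ 0.53   0.312  0.013  1.269 -0.002  0.222] F [-0.2  0.8  0. ] M [-0.02  0.01  0.07] g 0.999
turn wx wy wz [-0.35  0.17  0.06] | xyz now [ -1.6  16.5 -13.5] | xyz after turn [ -1.5  16.6 -13.4]
collar_center {'position': [266.4, 165.2], 'score': 0.94} [0.46538025 0.28117744 0.023     ]
```

View pics/w14.png

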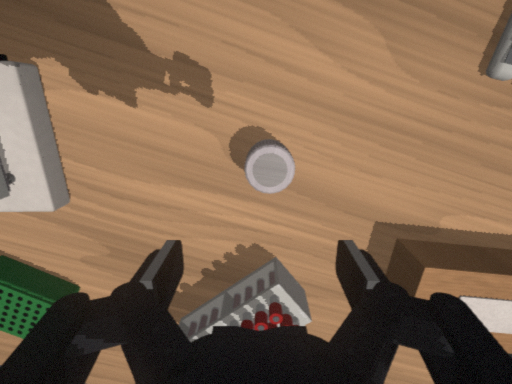

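```bash
python3 - <<'E'
from h import *
p=viewer.read_camera("wrist"); print(atz(p,(270,167.3),.046)*1000)
to(463.5,283.5,60,108)
E
```

```text
[461.88112263 282.91970764  46.        ]
t14.95 tcp [471.5 274.7 198.5] yhead 107.55 tilt [0.0033 0.0001] q [ 0.528  0.312  0.014  1.269 -0.002  0.222] F [ 0.  -0.   0.3] M [-0.04  0.05 -0.03] g 1.003
turn wx wy wz [-0.45  0.18  0.05] | xyz now [138.5  11.   -5.4] | xyz after turn [138.5  10.9  -4.9]
```

```bash
python3 -m jog '[{"x":20,"y":12,"z":-6.3,"wx":-0.4,"wy":0.2,"wz":0,"claw":1},{"x":40,"y":0,"z":0,"wx":0,"wy":0,"wz":0,"claw":1},{"x":40,"y":0,"z":0,"wx":0,"wy":0,"wz":0,"claw":1},{"x":35,"y":0,"z":0,"wx":0,"wy":0,"wz":0,"claw":1},{"x":0,"y":0,"z":0,"wx":0,"wy":0,"wz":0,"claw":1},{"x":0,"y":0,"z":0,"wx":0,"wy":0,"wz":0,"claw":1}]'; python3 - <<'E'
from h import *
to(461.7,284.4,2,108)
p=viewer.read_camera("wrist"); save(p,"w15")
im=cv2.imread("pics/w15.png"); cv2.imwrite("pics/c15.png",cv2.resize(im[80:260,150:370],None,fx=3,fy=3,interpolation=cv2.INTER_CUBIC))
E
```

```text
clock: 15.55
tcp_pos: [0.4652, 0.2811, 0.0623]
tool_rot: [0.7, -0.108, 0.697, 0.108]
ft_force: [0.6, 0.1, 0.7]
grip_width: 0.999
t15.55 tcp [465.2 281.1  62.3] yhead 107.58 tilt [0.0042 0.0012] q [ 0.544  0.388 -0.236  0.943 -0.001  0.237] F [0.6 0.1 0.7] M [ 0.08 -0.07  0.03] g 0.999
turn wx wy wz [-0.42  0.25  0.01] | xyz now [60.3  4.2 -2.6] | xyz after turn [60.3  4.2 -2.3]
```

View pics/c15.png

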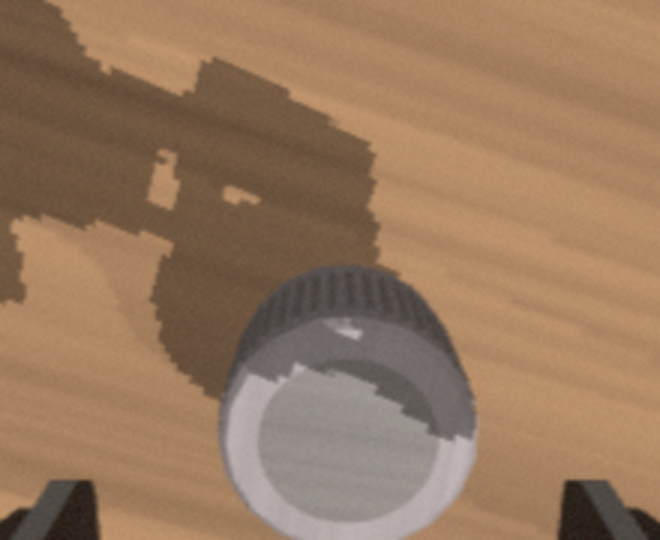

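```bash
python3 - <<'E'
from h import *
p=viewer.read_camera("wrist"); c=atz(p,(266,224),.046); print(c*1000)
s,M,h=st(); print(M.T@(c-s["tcp_pos"])*1000)
E
python3 -m jog '[{"x":15,"y":4,"z":-2.5,"wx":-0.4,"wy":0.25,"wz":0,"claw":1},{"x":10,"y":0,"z":0,"wx":0,"wy":0,"wz":0,"claw":1},{"x":0,"y":0,"z":0,"wx":0,"wy":0,"wz":0,"claw":1}]'; python3 - <<'E'
from h import *
to(461.7,284.4,2,108)
E
```

```text
[461.53196975 283.17052839  46.        ]
t15.65 tcp [465.6 281.6  62.9] yhead 107.59 tilt [0.0054 0.0019] q [ 0.545  0.387 -0.235  0.943 -0.001  0.238] F [-0.6 -0.2  0.7] M [-0.01  0.03 -0.05] g 1.001
[16.86520785  2.75493724 -3.47588306]
clock: 15.95
tcp_pos: [0.4642, 0.2861, 0.0396]
tool_rot: [0.701, -0.11, 0.696, 0.112]
ft_force: [-0.4, -0.6, 0.2]
grip_width: 1.003
t15.95 tcp [464.2 286.1  39.6] yhead 108.01 tilt [0.0058 0.0035] q [ 0.552  0.411 -0.265  0.888 -0.     0.238] F [-0.4 -0.6  0.2] M [-0.03 -0.02  0.02] g 1.003
turn wx wy wz [ 0.01  0.38 -0.09] | xyz now [37.6 -0.9 -3.1] | xyz after turn [37.6 -0.8 -2.9]
```

```bash
python3 -m jog '[{"x":0,"y":-0.9,"z":-3,"wx":0,"wy":0.4,"wz":-0.1,"claw":1},{"x":8,"y":0,"z":0,"wx":0,"wy":0,"wz":0,"claw":1},{"x":8,"y":0,"z":0,"wx":0,"wy":0,"wz":0,"claw":1},{"x":0,"y":0,"z":0,"wx":0,"wy":0,"wz":0,"claw":1}]'; python3 - <<'E'
from h import *
to(461.7,284.4,2,108)
E
```

```text
clock: 16.35
tcp_pos: [0.4616, 0.2844, 0.0229]
tool_rot: [0.698, -0.111, 0.698, 0.111]
ft_force: [-0.6, 1.1, -0.4]
grip_width: 1.001
t16.35 tcp [461.6 284.4  22.9] yhead 108.02 tilt [-0.0001 -0.0002] q [ 0.552  0.428 -0.286  0.857 -0.     0.238] F [-0.6  1.1 -0.4] M [ 0.   -0.01 -0.01] g 1.001
turn wx wy wz [ 0.02 -0.01  0.01] | xyz now [20.9 -0.1  0.1] | xyz after turn [20.9 -0.1  0.1]
```

```bash
python3 -m jog '[{"x":8,"y":0,"z":0,"wx":0,"wy":0,"wz":0,"claw":1},{"x":8,"y":0,"z":0,"wx":0,"wy":0,"wz":0,"claw":1},{"x":4,"y":0,"z":0,"wx":0,"wy":0,"wz":0,"claw":1},{"x":0,"y":0,"z":0,"wx":0,"wy":0,"wz":0,"claw":1}]'; python3 - <<'E'
from h import *
to(461.7,284.4,2,108)
E
```

```text
clock: 16.75
tcp_pos: [0.4615, 0.2843, 0.0007]
tool_rot: [0.698, -0.111, 0.699, 0.111]
ft_force: [1.0, 0.1, -0.6]
grip_width: 1.001
t16.75 tcp [461.5 284.3   0.7] yhead 108.02 tilt [-0.0006 -0.0005] q [ 0.552  0.453 -0.312  0.806 -0.     0.238] F [ 1.   0.1 -0.6] M [-0.01  0.05  0.02] g 1.001
turn wx wy wz [ 0.02 -0.04  0.02] | xyz now [-1.3  0.   0.3] | xyz after turn [-1.3  0.   0.3]
```

```bash
python3 -m jog '[{"x":0,"y":0,"z":0,"wx":0,"wy":0,"wz":0,"claw":0.4},{"x":0,"y":0,"z":0,"wx":0,"wy":0,"wz":0,"claw":0.4},{"x":0,"y":0,"z":0,"wx":0,"wy":0,"wz":0,"claw":0.4},{"x":0,"y":0,"z":0,"wx":0,"wy":0,"wz":0,"claw":0.4},{"x":0,"y":0,"z":0,"wx":0,"wy":0,"wz":0,"claw":0.4},{"x":0,"y":0,"z":0,"wx":0,"wy":0,"wz":0,"claw":0.4}]' 60; python3 - <<'E'
from h import *
st()
E
python3 -m jog '[{"x":-5,"y":0,"z":0,"wx":0,"wy":0,"wz":0,"claw":0.4},{"x":-15,"y":0,"z":0,"wx":0,"wy":0,"wz":0,"claw":0.4},{"x":-40,"y":0,"z":0,"wx":0,"wy":0,"wz":0,"claw":0.4},{"x":-40,"y":0,"z":0,"wx":0,"wy":0,"wz":0,"claw":0.4},{"x":-40,"y":0,"z":0,"wx":0,"wy":0,"wz":0,"claw":0.4},{"x":-15,"y":0,"z":0,"wx":0,"wy":0,"wz":0,"claw":0.4},{"x":0,"y":0,"z":0,"wx":0,"wy":0,"wz":0,"claw":0.4},{"x":0,"y":0,"z":0,"wx":0,"wy":0,"wz":0,"claw":0.4}]'
python3 - <<'E'
from h import *
p=viewer.read_camera("wrist"); save(p,"w16"); to(535,-32.9,160,108)
E
```

```text
clock: 17.35
tcp_pos: [0.4618, 0.2845, 0.0014]
tool_rot: [0.698, -0.111, 0.698, 0.111]
ft_force: [1.1, -1.0, -1.4]
grip_width: 0.665
t17.35 tcp [461.8 284.5   1.4] yhead 108.02 tilt [ 0.0002 -0.0001] q [ 0.552  0.453 -0.311  0.807 -0.     0.238] F [ 1.1 -1.  -1.4] M [ 0.   -0.    0.02] g 0.665
clock: 18.15
tcp_pos: [0.4607, 0.2838, 0.1633]
tool_rot: [0.698, -0.111, 0.699, 0.11]
ft_force: [0.1, -0.5, -2.1]
grip_width: 0.665
t18.20 tcp [460.5 283.7 163.1] yhead 108.01 tilt [-0.0014 -0.001 ] q [ 0.552  0.319 -0.067  1.187 -0.     0.238] F [ 0.3  0.3 -0.7] M [ 0.06 -0.06  0.  ] g 0.668
turn wx wy wz [ 0.01 -0.1   0.03] | xyz now [   3.3 -324.1  -27.1] | xyz after turn [   3.1 -324.1  -27. ]
```

View pics/w16.png

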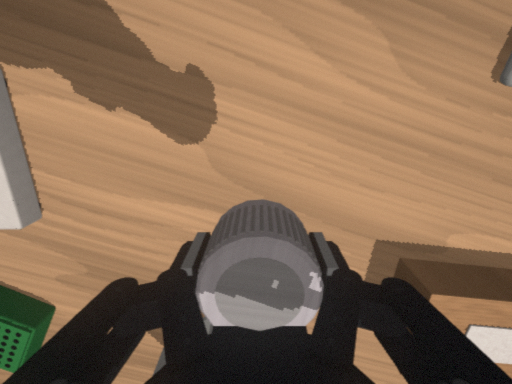

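```bash
python3 - <<'E'
from h import *
im=cv2.imread("pics/w16.png"); c=cv2.resize(im[190:340,180:340],None,fx=4,fy=4,interpolation=cv2.INTER_CUBIC)
p=viewer.read_camera("wrist"); s,M,h=st(); t=s["tcp_pos"]
for dz,col in ((-3,(0,0,255)),(0,(0,255,0)),(3,(255,0,0))):
    for r in (29,):
        pts=[]
        for a in np.linspace(0,2*np.pi,90):
            X=t+M@np.array([-.0446,-.0015+r/1000*np.cos(a),dz/1000+r/1000*np.sin(a)])
            u=proj(p,X); pts.append((np.array(u)-[180,190]+.5)*4)
        cv2.polylines(c,[np.int32(pts)],True,col,1)
cv2.imwrite("pics/c16.png",c)
E
```

```text
t18.25 tcp [460.3 283.6 162.6] yhead 108.01 tilt [-0.0023 -0.0016] q [ 0.552  0.32  -0.067  1.186 -0.     0.238] F [ 0.4  0.4 -2. ] M [-0.03 -0.02  0.01] g 0.662
```

View pics/c16.png

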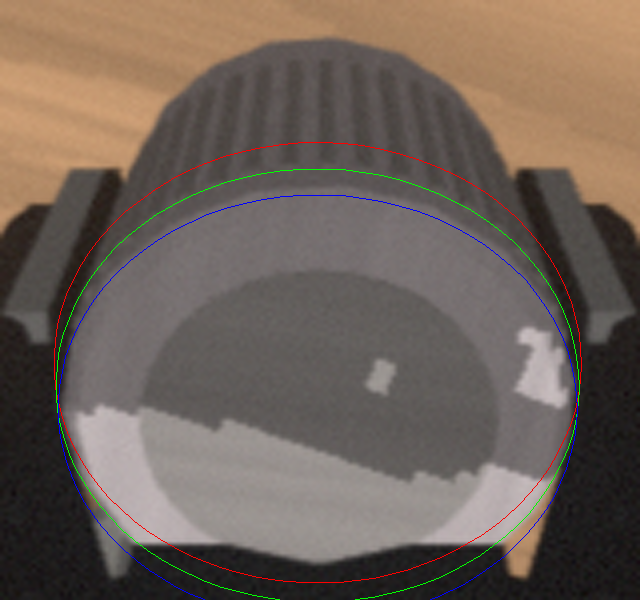

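```bash
python3 -m jog '[{"x":0,"y":-20,"z":-2,"wx":0,"wy":0,"wz":0,"claw":0.4},{"x":0,"y":-33,"z":-3,"wx":0,"wy":0,"wz":0,"claw":0.4},{"x":0,"y":-33,"z":-3,"wx":0,"wy":0,"wz":0,"claw":0.4},{"x":0,"y":-33,"z":-3,"wx":0,"wy":0,"wz":0,"claw":0.4},{"x":0,"y":-33,"z":-3,"wx":0,"wy":0,"wz":0,"claw":0.4},{"x":0,"y":-33,"z":-3,"wx":0,"wy":0,"wz":0,"claw":0.4},{"x":0,"y":-33,"z":-3,"wx":0,"wy":0,"wz":0,"claw":0.4},{"x":0,"y":-33,"z":-3,"wx":0,"wy":0,"wz":0,"claw":0.4},{"x":0,"y":-33,"z":-3,"wx":0,"wy":0,"wz":0,"claw":0.4},{"x":0,"y":-25,"z":-2,"wx":0,"wy":0,"wz":0,"claw":0.4},{"x":0,"y":0,"z":0,"wx":0,"wy":0,"wz":0,"claw":0.4},{"x":0,"y":0,"z":0,"wx":0,"wy":0,"wz":0,"claw":0.4}]'
python3 - <<'E'
from h import *
to(534.2,-33.2,135,108)
E
```

```text
clock: 19.45
tcp_pos: [0.5231, -0.0318, 0.1461]
tool_rot: [0.688, -0.112, 0.708, 0.111]
ft_force: [-0.4, 0.3, -1.0]
grip_width: 0.665
t19.45 tcp [523.1 -31.8 146.1] yhead 108.13 tilt [-0.0273 -0.0057] q [-0.056  0.317 -0.114  1.166 -0.007 -0.373] F [-0.4  0.3 -1. ] M [-0.01 -0.08 -0.03] g 0.665
turn wx wy wz [ 0.13 -1.59 -0.17] | xyz now [10.8 -4.9 10.5] | xyz after turn [11.1 -4.8 10.2]
```

```bash
python3 -m jog '[{"x":0,"y":-4.8,"z":10.3,"wx":0.1,"wy":-1.6,"wz":-0.2,"claw":0.4},{"x":0,"y":0,"z":0,"wx":0,"wy":0,"wz":0,"claw":0.4},{"x":0,"y":0,"z":0,"wx":0,"wy":0,"wz":0,"claw":0.4}]'
python3 - <<'E'
from h import *
to(534.2,-33.2,130,108)
for c in ("wrist","side"):
    p=viewer.read_camera(c); save(p,c+"17")
im=cv2.imread("pics/side17.png"); cv2.imwrite("pics/c17.png",cv2.resize(im[140:250,190:310],None,fx=5,fy=5,interpolation=cv2.INTER_CUBIC))
E
```

```text
clock: 19.75
tcp_pos: [0.5344, -0.0313, 0.1444]
tool_rot: [0.699, -0.111, 0.698, 0.112]
ft_force: [0.8, 0.7, -1.0]
grip_width: 0.666
t19.75 tcp [534.4 -31.3 144.4] yhead 108.14 tilt [0.0007 0.0007] q [-5.900e-02  3.150e-01 -1.200e-01  1.134e+00  1.000e-03 -3.750e-01] F [ 0.8  0.7 -1. ] M [-0.    0.    0.04] g 0.666
turn wx wy wz [ 0.14  0.05 -0.03] | xyz now [14.4 -1.8 -0.8] | xyz after turn [14.4 -1.8 -0.8]
```

View pics/c17.png

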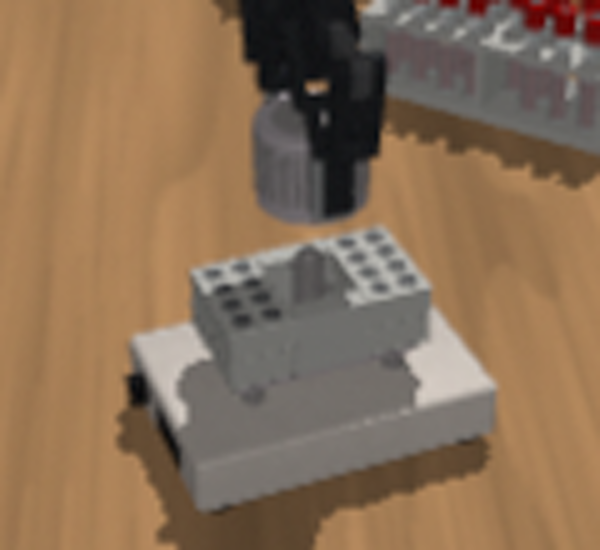

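```bash
python3 -m jog '[{"x":5,"y":-1.8,"z":-0.8,"wx":0.1,"wy":0,"wz":0,"claw":0.4},{"x":8,"y":0,"z":0,"wx":0,"wy":0,"wz":0,"claw":0.4},{"x":8,"y":0,"z":0,"wx":0,"wy":0,"wz":0,"claw":0.4},{"x":0,"y":0,"z":0,"wx":0,"wy":0,"wz":0,"claw":0.4}]'
python3 - <<'E'
from h import *
to(534.2,-33.2,105,108)
E
```

```text
clock: 20.25
tcp_pos: [0.534, -0.0328, 0.1216]
tool_rot: [0.699, -0.111, 0.698, 0.111]
ft_force: [-0.1, -0.9, -1.3]
grip_width: 0.668
t20.25 tcp [534.  -32.8 121.6] yhead 108.09 tilt [0.0005 0.0005] q [-6.20e-02  3.29e-01 -1.62e-01  1.08e+00  1.00e-03 -3.77e-01] F [-0.1 -0.9 -1.3] M [ 0.02  0.08 -0.04] g 0.668
turn wx wy wz [ 0.09  0.04 -0.02] | xyz now [16.6 -0.4  0.1] | xyz after turn [16.6 -0.4  0.1]
```

```bash
python3 -m jog '[{"x":5,"y":0,"z":0,"wx":0,"wy":0,"wz":0,"claw":0.4},{"x":4,"y":0,"z":0,"wx":0,"wy":0,"wz":0,"claw":0.4},{"x":0,"y":0,"z":0,"wx":0,"wy":0,"wz":0,"claw":0.4}]'
python3 - <<'E'
from h import *
to(534.2,-33.2,105,108)
E
python3 -m jog '[{"x":4,"y":0,"z":0,"wx":0,"wy":0,"wz":0,"claw":0.4},{"x":0,"y":0,"z":0,"wx":0,"wy":0,"wz":0,"claw":0.4}]'
python3 - <<'E'
from h import *
to(534.2,-33.2,105,108)
E
```

```text
clock: 20.55
tcp_pos: [0.5338, -0.0328, 0.1114]
tool_rot: [0.698, -0.111, 0.698, 0.111]
ft_force: [-0.2, 0.5, -1.5]
grip_width: 0.666
t20.55 tcp [533.8 -32.8 111.4] yhead 108.09 tilt [-0.0002  0.0006] q [-6.200e-02  3.360e-01 -1.790e-01  1.057e+00  1.000e-03 -3.770e-01] F [-0.2  0.5 -1.5] M [-0.02 -0.01  0.03] g 0.666
turn wx wy wz [ 0.09  0.   -0.04] | xyz now [ 6.4 -0.5  0.3] | xyz after turn [ 6.4 -0.5  0.3]
clock: 20.75
tcp_pos: [0.5338, -0.0328, 0.1072]
tool_rot: [0.698, -0.111, 0.698, 0.111]
ft_force: [-0.7, 0.7, -1.5]
grip_width: 0.662
t20.75 tcp [533.8 -32.8 107.2] yhead 108.08 tilt [0.     0.0006] q [-6.200e-02  3.390e-01 -1.860e-01  1.046e+00  1.000e-03 -3.770e-01] F [-0.7  0.7 -1.5] M [ 0.01 -0.   -0.04] g 0.662
turn wx wy wz [ 0.08  0.01 -0.03] | xyz now [ 2.2 -0.5  0.2] | xyz after turn [ 2.2 -0.5  0.2]
```

```bash
python3 -m jog '[{"x":3,"y":0,"z":0,"wx":0,"wy":0,"wz":0,"claw":0.4},{"x":2,"y":0,"z":0,"wx":0,"wy":0,"wz":0,"claw":0.4},{"x":0,"y":0,"z":0,"wx":0,"wy":0,"wz":0,"claw":0.4}]'
python3 -c "
from h import *
st()"
python3 -m jog '[{"x":1.5,"y":0,"z":0,"wx":0,"wy":0,"wz":0,"claw":0.4},{"x":1,"y":0,"z":0,"wx":0,"wy":0,"wz":0,"claw":0.4},{"x":0,"y":0,"z":0,"wx":0,"wy":0,"wz":0,"claw":0.4}]'
python3 -c "
from h import *
st()"
```

```text
clock: 21.05
tcp_pos: [0.5339, -0.0329, 0.102]
tool_rot: [0.698, -0.111, 0.698, 0.111]
ft_force: [0.1, -1.7, -2.0]
grip_width: 0.666
t21.05 tcp [533.9 -32.9 102. ] yhead 108.08 tilt [0.0002 0.0004] q [-0.062  0.342 -0.195  1.034  0.    -0.377] F [ 0.1 -1.7 -2. ] M [-0.03  0.12 -0.03] g 0.666
clock: 21.35
tcp_pos: [0.5339, -0.0329, 0.0994]
tool_rot: [0.698, -0.111, 0.698, 0.111]
ft_force: [-1.0, -0.1, -0.6]
grip_width: 0.668
t21.35 tcp [533.9 -32.9  99.4] yhead 108.08 tilt [0.0003 0.0004] q [-0.062  0.344 -0.199  1.028  0.    -0.377] F [-1.  -0.1 -0.6] M [-0.07  0.13  0.04] g 0.668
```

```bash
python3 -m jog '[{"x":0.7,"y":0,"z":0,"wx":0,"wy":0,"wz":0,"claw":0.4},{"x":0.5,"y":0,"z":0,"wx":0,"wy":0,"wz":0,"claw":0.4},{"x":0,"y":0,"z":0,"wx":0,"wy":0,"wz":0,"claw":0.4}]'
python3 -c "
from h import *
st()"
```

```text
clock: 21.65
tcp_pos: [0.5341, -0.0329, 0.0988]
tool_rot: [0.699, -0.111, 0.698, 0.111]
ft_force: [-3.2, -0.4, 1.6]
grip_width: 0.666
t21.65 tcp [534.1 -32.9  98.8] yhead 108.08 tilt [0.001  0.0003] q [-0.062  0.344 -0.2    1.025  0.    -0.377] F [-3.2 -0.4  1.6] M [-0.04  0.49  0.  ] g 0.666
```

```bash
python3 -m jog '[{"x":0.7,"y":0,"z":0,"wx":3,"wy":0,"wz":0,"claw":0.4},{"x":0.7,"y":0,"z":0,"wx":3,"wy":0,"wz":0,"claw":0.4},{"x":0.7,"y":0,"z":0,"wx":3,"wy":0,"wz":0,"claw":0.4},{"x":0.7,"y":0,"z":0,"wx":3,"wy":0,"wz":0,"claw":0.4}]'
python3 -c "
from h import *
to(534,-32.9,98.8)"
```

```text
clock: 22.05
tcp_pos: [0.5347, -0.0336, 0.0985]
tool_rot: [0.708, -0.036, 0.705, 0.035]
ft_force: [-6.4, -1.9, 13.6]
grip_width: 0.668
t22.05 tcp [534.7 -33.6  98.5] yhead 95.70 tilt [ 0.0039 -0.0011] q [-6.200e-02  3.430e-01 -2.020e-01  1.021e+00 -1.000e-03 -1.620e-01] F [-6.4 -1.9 13.6] M [-0.3   1.36  0.03] g 0.668
turn wx wy wz [0.   0.22 0.09] | xyz now [-0.3  0.7 -0.7] | xyz after turn [-0.3  0.7 -0.7]
```

```bash
python3 -m jog '[{"x":0.2,"y":0.4,"z":-0.4,"wx":3,"wy":0.2,"wz":0.1,"claw":0.4},{"x":0.3,"y":0,"z":0,"wx":3,"wy":0,"wz":0,"claw":0.4},{"x":0.3,"y":0,"z":0,"wx":3,"wy":0,"wz":0,"claw":0.4},{"x":0.3,"y":0,"z":0,"wx":3,"wy":0,"wz":0,"claw":0.4}]'
python3 -c "
from h import *
to(534,-32.9,98.8)"
```

```text
clock: 22.45
tcp_pos: [0.5345, -0.0339, 0.0987]
tool_rot: [0.706, 0.042, 0.705, -0.043]
ft_force: [-4.2, -1.0, 6.6]
grip_width: 0.662
t22.45 tcp [534.5 -33.9  98.7] yhead 83.16 tilt [ 0.0015 -0.0011] q [-6.300e-02  3.450e-01 -2.000e-01  1.025e+00 -1.000e-03  5.700e-02] F [-4.2 -1.   6.6] M [-0.24  0.84  0.05] g 0.662
turn wx wy wz [0.   0.09 0.05] | xyz now [-0.1  1.  -0.6] | xyz after turn [-0.1  1.  -0.6]
```

```bash
python3 -m jog '[{"x":0.4,"y":0.8,"z":-0.4,"wx":3,"wy":0.1,"wz":0,"claw":0.4},{"x":0.4,"y":0,"z":0,"wx":3,"wy":0,"wz":0,"claw":0.4},{"x":0.4,"y":0,"z":0,"wx":3,"wy":0,"wz":0,"claw":0.4},{"x":0.4,"y":0,"z":0,"wx":3,"wy":0,"wz":0,"claw":0.4}]'
python3 -c "
from h import *
to(534,-32.9,98.8)"
```

```text
clock: 22.85
tcp_pos: [0.5344, -0.0339, 0.0986]
tool_rot: [0.698, 0.118, 0.696, -0.12]
ft_force: [-4.1, -1.8, 7.1]
grip_width: 0.663
t22.85 tcp [534.4 -33.9  98.6] yhead 70.63 tilt [ 0.0013 -0.0026] q [-0.062  0.345 -0.2    1.024 -0.002  0.276] F [-4.1 -1.8  7.1] M [-0.23  0.86  0.09] g 0.663
turn wx wy wz [0.   0.12 0.11] | xyz now [-0.2  0.8 -0.7] | xyz after turn [-0.2  0.8 -0.7]
```

```bash
python3 -m jog '[{"x":0.4,"y":0.6,"z":-0.4,"wx":3,"wy":0.1,"wz":0.1,"claw":0.4},{"x":0.4,"y":0,"z":0,"wx":3,"wy":0,"wz":0,"claw":0.4},{"x":0.4,"y":0,"z":0,"wx":3,"wy":0,"wz":0,"claw":0.4},{"x":0.4,"y":0,"z":0,"wx":3,"wy":0,"wz":0,"claw":0.4}]'
python3 -c "
from h import *
to(534,-32.9,98.8)"
```

```text
clock: 23.25
tcp_pos: [0.5343, -0.0339, 0.0982]
tool_rot: [0.68, 0.194, 0.679, -0.195]
ft_force: [-1.9, 0.1, 0.8]
grip_width: 0.666
t23.25 tcp [534.3 -33.9  98.2] yhead 58.09 tilt [ 0.0013 -0.0017] q [-0.062  0.345 -0.201  1.023 -0.002  0.495] F [-1.9  0.1  0.8] M [0.01 0.55 0.01] g 0.666
turn wx wy wz [0.   0.11 0.05] | xyz now [-0.6  0.7 -0.7] | xyz after turn [-0.6  0.7 -0.7]
```

Force has dropped and z is lower, so the keyway may be aligned. Pushing straight down without turning.

```bash
python3 -m jog '[{"x":1,"y":0,"z":0,"wx":0,"wy":0.1,"wz":0,"claw":0.4},{"x":1,"y":0,"z":0,"wx":0,"wy":0,"wz":0,"claw":0.4},{"x":0.5,"y":0,"z":0,"wx":0,"wy":0,"wz":0,"claw":0.4}]'
python3 -c "
from h import *
to(534,-32.9,98.8)"
```

```text
clock: 23.55
tcp_pos: [0.5343, -0.0338, 0.097]
tool_rot: [0.68, 0.194, 0.68, -0.194]
ft_force: [-6.4, 0.5, 12.3]
grip_width: 0.666
t23.55 tcp [534.3 -33.8  97. ] yhead 58.17 tilt [ 0.0006 -0.0006] q [-6.300e-02  3.470e-01 -2.020e-01  1.022e+00 -1.000e-03  4.930e-01] F [-6.4  0.5 12.3] M [ 0.13  1.25 -0.09] g 0.666
turn wx wy wz [0.   0.05 0.01] | xyz now [-1.8  0.6 -0.7] | xyz after turn [-1.8  0.6 -0.7]
```

```bash
python3 -m jog '[{"x":0,"y":0.3,"z":-0.3,"wx":2,"wy":0,"wz":0,"claw":0.4},{"x":0.5,"y":0,"z":0,"wx":2,"wy":0,"wz":0,"claw":0.4},{"x":0.5,"y":0,"z":0,"wx":0,"wy":0,"wz":0,"claw":0.4}]'
python3 -c "
from h import *
to(534,-32.9,98.8)"
```

```text
clock: 23.85
tcp_pos: [0.534, -0.0336, 0.0966]
tool_rot: [0.673, 0.217, 0.673, -0.217]
ft_force: [-5.2, -0.7, 7.9]
grip_width: 0.667
t23.85 tcp [534.  -33.6  96.6] yhead 54.26 tilt [ 0.0008 -0.0011] q [-6.20e-02  3.46e-01 -2.03e-01  1.02e+00 -1.00e-03  5.61e-01] F [-5.2 -0.7  7.9] M [-0.1   1.05 -0.08] g 0.667
turn wx wy wz [0.   0.07 0.03] | xyz now [-2.2  0.6 -0.4] | xyz after turn [-2.2  0.6 -0.4]
```

```bash
python3 - <<'E'
from h import *
p=viewer.read_camera("side"); save(p,"s20")
im=cv2.imread("pics/s20.png"); cv2.imwrite("pics/c20.png",cv2.resize(im[150:240,195:305],None,fx=6,fy=6,interpolation=cv2.INTER_CUBIC))
E
python3 -m jog '[{"x":0.8,"y":0,"z":0,"wx":0,"wy":0,"wz":0,"claw":0.4},{"x":0.8,"y":0,"z":0,"wx":0,"wy":0,"wz":0,"claw":0.4}]'
python3 -c "
from h import *
to(534,-32.9,98.8)"
```

```text
clock: 24.1
tcp_pos: [0.5337, -0.0337, 0.0958]
tool_rot: [0.674, 0.215, 0.673, -0.216]
ft_force: [-5.9, 0.6, 10.6]
grip_width: 0.665
t24.10 tcp [533.7 -33.7  95.8] yhead 54.47 tilt [ 0.0008 -0.0011] q [-6.200e-02  3.460e-01 -2.060e-01  1.018e+00 -1.000e-03  5.580e-01] F [-5.9  0.6 10.6] M [ 0.12  1.15 -0.19] g 0.665
turn wx wy wz [0.   0.07 0.03] | xyz now [-3.   0.8 -0.2] | xyz after turn [-3.   0.8 -0.2]
```

View pics/c20.png

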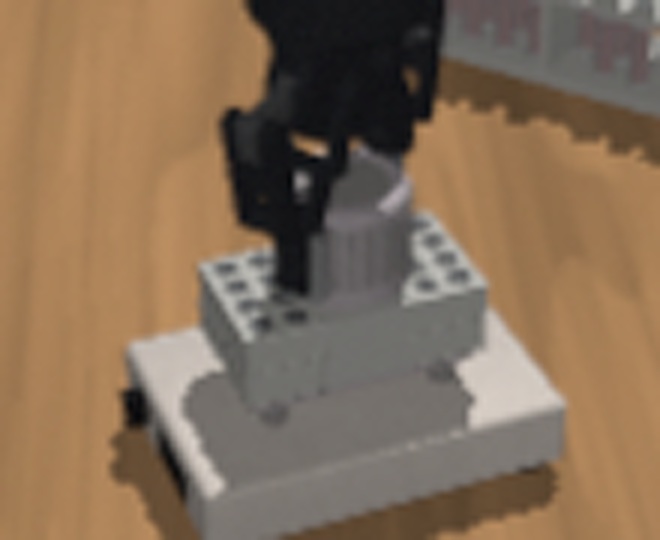

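```bash
python3 -m jog '[{"x":0.6,"y":-0.3,"z":-0.4,"wx":0,"wy":0.1,"wz":0,"claw":0.4},{"x":0.8,"y":0,"z":0,"wx":0,"wy":0,"wz":0,"claw":0.4},{"x":0.8,"y":0,"z":0,"wx":0,"wy":0,"wz":0,"claw":0.4}]'
python3 -c "
from h import *
to(534,-32.9,88.4)"
```

```text
clock: 24.4
tcp_pos: [0.5336, -0.0336, 0.095]
tool_rot: [0.674, 0.215, 0.674, -0.214]
ft_force: [-6.4, 1.1, 12.0]
grip_width: 0.666
t24.40 tcp [533.6 -33.6  95. ] yhead 54.70 tilt [0.0009 0.0002] q [-0.063  0.347 -0.207  1.016  0.     0.553] F [-6.4  1.1 12. ] M [ 0.03  1.34 -0.22] g 0.666
turn wx wy wz [-0.    0.04 -0.04] | xyz now [ 6.6  0.8 -0.1] | xyz after turn [ 6.6  0.8 -0.1]
```

```bash
python3 - <<'E'
from h import *
p=viewer.read_camera("wrist"); save(p,"w21")
a=cv2.imread("pics/wrist17.png");b=cv2.imread("pics/w21.png")
f=lambda i:cv2.resize(i[190:340,180:340],None,fx=2.4,fy=2.4,interpolation=cv2.INTER_CUBIC)
cv2.imwrite("pics/c21.png",np.hstack([f(a),f(b)]))
E
```

```text
(no output)
```

View pics/c21.png

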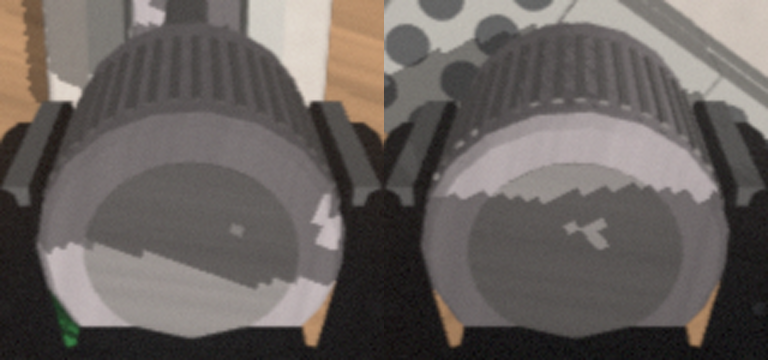

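No slip; the collar underside is at about 93.6 mm, so the pin is in the keyway and the collar is on the tray. I'll keep pushing, with a lateral correction for the −x load.

```bash
python3 -m jog '[{"x":1,"y":-0.4,"z":-0.6,"wx":0.3,"wy":0,"wz":0,"claw":0.4},{"x":1,"y":-0.3,"z":-0.5,"wx":0.3,"wy":0,"wz":0,"claw":0.4},{"x":1,"y":-0.3,"z":-0.5,"wx":0,"wy":0,"wz":0,"claw":0.4}]'
python3 -c "
from h import *
to(534,-32.9,88.4)"
```

```text
clock: 24.75
tcp_pos: [0.5335, -0.0335, 0.0944]
tool_rot: [0.675, 0.217, 0.671, -0.216]
ft_force: [-2.8, 0.5, 13.2]
grip_width: 0.666
t24.75 tcp [533.5 -33.5  94.4] yhead 54.32 tilt [0.0056 0.0001] q [-0.063  0.343 -0.214  1.008  0.     0.56 ] F [-2.8  0.5 13.2] M [-0.03  0.8  -0.22] g 0.666
turn wx wy wz [-0.    0.25 -0.19] | xyz now [6.  0.8 0. ] | xyz after turn [6.  0.8 0.1]
```

```bash
python3 -m jog '[{"x":1.5,"y":0,"z":0,"wx":0,"wy":0.3,"wz":-0.2,"claw":0.4},{"x":1.5,"y":-0.3,"z":-0.4,"wx":0,"wy":0.1,"wz":0,"claw":0.4},{"x":1.5,"y":-0.3,"z":-0.4,"wx":0,"wy":0.1,"wz":0,"claw":0.4}]'
python3 -c "
from h import *
to(534,-32.9,88.4)"
```

```text
clock: 25.05
tcp_pos: [0.5334, -0.0334, 0.0925]
tool_rot: [0.673, 0.216, 0.674, -0.214]
ft_force: [-6.1, 0.9, 17.9]
grip_width: 0.666
t25.05 tcp [533.4 -33.4  92.5] yhead 54.55 tilt [-0.0004  0.0026] q [-0.064  0.349 -0.21   1.012  0.003  0.555] F [-6.1  0.9 17.9] M [ 0.02  1.16 -0.26] g 0.666
turn wx wy wz [ 0.   -0.11 -0.11] | xyz now [4.1 0.8 0.2] | xyz after turn [4.1 0.8 0.2]
```

```bash
python3 -m jog '[{"x":1.7,"y":-0.2,"z":-0.3,"wx":0.2,"wy":0,"wz":-0.1,"claw":0.4},{"x":1.7,"y":-0.3,"z":-0.4,"wx":0.2,"wy":0.1,"wz":0,"claw":0.4},{"x":1.7,"y":-0.3,"z":-0.4,"wx":0,"wy":0,"wz":0,"claw":0.4}]'
python3 -c "
from h import *
to(534,-32.9,88.4)"
```

```text
clock: 25.35
tcp_pos: [0.5334, -0.0334, 0.0905]
tool_rot: [0.673, 0.217, 0.673, -0.215]
ft_force: [-7.1, 0.6, 19.2]
grip_width: 0.665
t25.35 tcp [533.4 -33.4  90.5] yhead 54.38 tilt [0.0015 0.0023] q [-0.064  0.349 -0.215  1.005  0.002  0.558] F [-7.1  0.6 19.2] M [-0.07  1.33 -0.24] g 0.665
turn wx wy wz [ 0.   -0.01 -0.16] | xyz now [2.1 0.7 0.2] | xyz after turn [2.1 0.7 0.2]
```

```bash
python3 -m jog '[{"x":1.8,"y":-0.3,"z":-0.4,"wx":0.2,"wy":0,"wz":-0.1,"claw":0.4},{"x":1.8,"y":-0.3,"z":-0.5,"wx":0,"wy":0,"wz":0,"claw":0.4},{"x":1.8,"y":-0.3,"z":-0.5,"wx":0,"wy":0,"wz":0,"claw":0.4}]'
python3 -c "
from h import *
to(534,-32.9,88.4)"
```

```text
clock: 25.65
tcp_pos: [0.5334, -0.0334, 0.0887]
tool_rot: [0.675, 0.217, 0.671, -0.215]
ft_force: [-7.0, 0.2, 20.1]
grip_width: 0.662
t25.65 tcp [533.4 -33.4  88.7] yhead 54.41 tilt [0.0058 0.0005] q [-0.063  0.347 -0.224  0.994  0.001  0.558] F [-7.   0.2 20.1] M [-0.04  1.49 -0.26] g 0.662
turn wx wy wz [-0.    0.25 -0.22] | xyz now [0.3 0.7 0.2] | xyz after turn [0.3 0.7 0.2]
```

```bash
python3 -m jog '[{"x":2,"y":-0.3,"z":-0.4,"wx":0,"wy":0.3,"wz":-0.2,"claw":0.4},{"x":2,"y":-0.3,"z":-0.4,"wx":0,"wy":0,"wz":0,"claw":0.4}]'
python3 -c "
from h import *
to(534,-32.9,88.4)"
python3 -m jog '[{"x":2,"y":-0.3,"z":-0.4,"wx":0,"wy":0,"wz":0,"claw":0.4},{"x":2,"y":-0.3,"z":-0.4,"wx":0,"wy":0,"wz":0,"claw":0.4}]'
python3 -c "
from h import *
to(534,-32.9,88.4)"
```

```text
clock: 25.85
tcp_pos: [0.5335, -0.0334, 0.0875]
tool_rot: [0.675, 0.216, 0.673, -0.215]
ft_force: [-11.7, 1.8, 34.8]
grip_width: 0.666
t25.85 tcp [533.5 -33.4  87.5] yhead 54.56 tilt [0.003  0.0007] q [-0.063  0.35  -0.222  0.995  0.001  0.556] F [-11.7   1.8  34.8] M [-0.05  2.46 -0.36] g 0.666
turn wx wy wz [-0.    0.12 -0.13] | xyz now [-0.9  0.7  0.2] | xyz after turn [-0.9  0.7  0.2]
clock: 26.05
tcp_pos: [0.5336, -0.0334, 0.0873]
tool_rot: [0.676, 0.215, 0.671, -0.213]
ft_force: [-14.1, 1.7, 36.8]
grip_width: 0.665
t26.05 tcp [533.6 -33.4  87.3] yhead 54.70 tilt [0.0074 0.0005] q [-0.063  0.347 -0.227  0.989  0.001  0.553] F [-14.1   1.7  36.8] M [-0.03  2.76 -0.39] g 0.665
turn wx wy wz [-0.    0.33 -0.27] | xyz now [-1.1  0.7  0. ] | xyz after turn [-1.1  0.7  0. ]
```

Hard stop: force jumped from 20 to 35 N with no further travel. Easing the push a little, then verifying with the cameras.

```bash
python3 -m jog '[{"x":1.2,"y":-0.2,"z":-0.4,"wx":0,"wy":0.3,"wz":-0.2,"claw":0.4},{"x":1.2,"y":-0.2,"z":-0.4,"wx":0,"wy":0.1,"wz":0,"claw":0.4}]'
python3 - <<'E'
from h import *
p=viewer.read_camera("wrist"); save(p,"w22")
q=viewer.read_camera("side"); save(q,"s22")
t=viewer.read_camera("top"); save(t,"t22")
to(534,-32.9,88.4)
a=cv2.imread("pics/wrist17.png");b=cv2.imread("pics/w22.png")
f=lambda i:cv2.resize(i[190:340,180:340],(384,360),interpolation=cv2.INTER_CUBIC)
s=cv2.resize(cv2.imread("pics/s22.png")[150:240,195:305],(384,314),interpolation=cv2.INTER_CUBIC)
s1=cv2.resize(cv2.imread("pics/side17.png")[150:240,195:305],(384,314),interpolation=cv2.INTER_CUBIC)
im=np.vstack([np.hstack([f(a),f(b)]),np.hstack([s1,s])]); cv2.imwrite("pics/c22.png",cv2.resize(im,None,fx=.88,fy=.88))
E
```

```text
clock: 26.25
tcp_pos: [0.5334, -0.0334, 0.0875]
tool_rot: [0.675, 0.214, 0.673, -0.213]
ft_force: [-6.0, 0.5, 16.9]
grip_width: 0.663
t26.40 tcp [533.4 -33.3  87.5] yhead 54.84 tilt [0.0028 0.0015] q [-0.063  0.351 -0.222  0.996  0.002  0.55 ] F [-6.8  0.1 19.7] M [-0.1   1.47 -0.36] g 0.667
turn wx wy wz [-0.    0.08 -0.16] | xyz now [-0.9  0.7  0.2] | xyz after turn [-0.9  0.7  0.2]
```

View pics/c22.png

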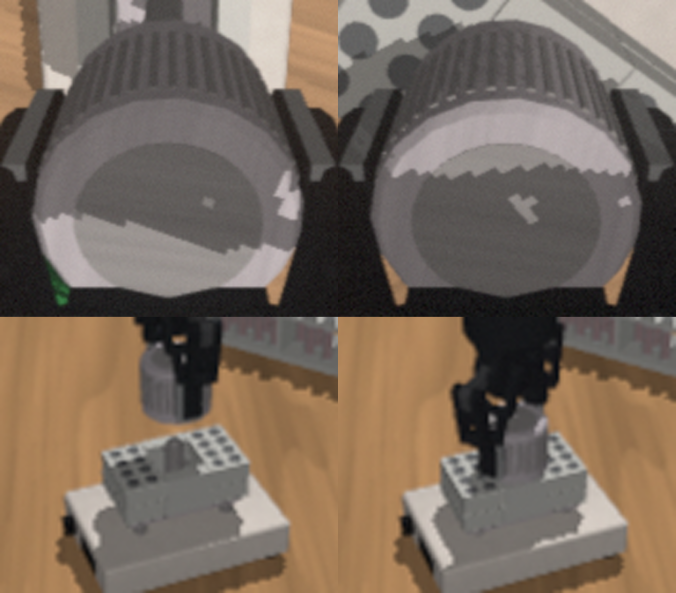

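View pics/t22.png

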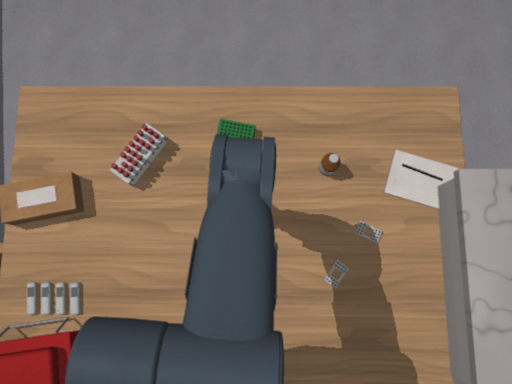

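```bash
python3 - <<'E'
from h import *
a=cv2.imread("pics/s22.png"); cv2.imwrite("pics/c23.png",cv2.resize(a[180:250,205:300],None,fx=8,fy=8,interpolation=cv2.INTER_CUBIC))
E
```

```text
(no output)
```

View pics/c23.png

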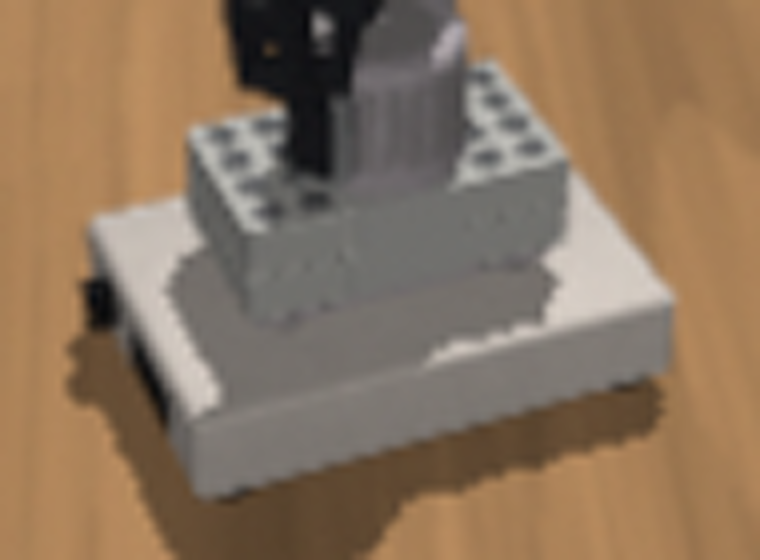

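The stack is flush and square and the platform is visibly sunk. The push holds at about 20 N with the collar gripped.

```bash
python3 - <<'E'
from h import *
st(); print(sign_off()); st()
E
```

```text
t26.40 tcp [533.4 -33.3  87.5] yhead 54.84 tilt [0.0028 0.0015] q [-0.063  0.351 -0.222  0.996  0.002  0.55 ] F [-6.8  0.1 19.7] M [-0.1   1.47 -0.36] g 0.667
the job is handed in; nothing more can be done
None
the job is handed in; nothing more can be done
```

I laid the largest loose tray over the spindle onto the mixer's tray and let go. I then set the collar on the spindle, turned it about 50° until the keyway dropped over the pin, pushed it fully home and handed the job in at 26.4 s, still gripping and pushing.

**Tray:** After release, the two tray centres measured within about 0.8 mm of each other and were square to about 0.1°. The last side picture shows the stack still flush with the platform sunk.

**Collar:** The gripper went down about 11.5 mm from first contact with the pin, against the 11 mm expected. It then hit a hard stop, where the force rose from 20 N to 35 N with almost no further travel. I eased the push to about 20 N and it held its height. The wrist picture showed no slip in the grip.

**Other objects:** In the last top picture the rack and bottle stand where they were. The tip box is partly hidden by the arm, but its visible part is unmoved.

**What disagreed:** Pushing home took about 13–20 N, more than the stated 2–10 N. A sideways load of about 6–7 N remained at the end. I put both down to friction on the spindle. The final gripper height, 87.5 mm, was about 1 mm below my estimate of 88.4 mm.

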